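# Clear down the tasting bar

## Robot

A 6-joint arm with a two-finger parallel gripper is mounted at the origin on a cart in front of the work surface, level with it; the furniture and walls round the work are solid. World frame = base frame: x ahead of the robot, y to its left, z up, the work surface at z = 0. Lengths are in m, angles in rad, forces in N, time in s.
With the tool pointing down it reaches from about 0.275 to 0.85 m from the base axis. Payload 19 kg.
Tool frame: the origin (TCP) lies at the very end of the fingers, on their centre line; the grasp point (between the pads) lies env.grasp_offset behind it (env.grasp_offset is the distance from the TCP to the grasp point, in m); z points along the fingers, x is the direction in which the jaws open and shut, and the axes are right-handed (so a half turn about z gives the same grasp; the last joint's range is limited). The gripper opens to 85 mm and grips with 20 to 120 N. Pads are 22 mm wide; open, the fingers measure 114 mm over their backs; the gripper's body (76 mm by 85 mm) begins 54 mm behind the grasp point. The pads swing forward as they close: fully open they stand 13 mm farther back than shut.
Start: joints at [-1.428, 0.15, 1.437, -0, 1.554, -0.134], TCP at [0.157, -0.553, 0.231] pointing down, gripper open.
Joint ranges: [-2.8, 2.8], [-0.68, 2.1], [0.12, 2.68], [-1.39, 4.53], [0.16, 2.79], [-2.81, 2.81]. Speed limits (rad/s): [1.89, 1.89, 2.22, 3.01, 3.01, 3.01].

## Interface

Orientations are given as a unit quaternion [w, x, y, z].
In Python, from workcell import env gives the robot as it stands.
- The arm moves only by the tool jog_arm, never from a script. Its argument "series" is a list of rows, each a list of 3 entries, a list of its own where there are three numbers: the shift along the world's x, y, z in cm, then the turn about the world's z in degrees, then the finger opening in cm, from 0 to 8.54. In form: [[[x, y, z], turn, claw], ...]. A call has 1 to 20 rows; each row shifts and turns the commanded pose from where the row before left it; what a row does not reach is not made up. A row lasts 1/12 s, in which the tool goes at most 41.7 mm and 7.16 degrees, less where a joint would pass 70% of its speed; a pose out of reach is approached as far as the arm can. A call is refused whole if a number of a shift passes 4.17 or a number of a turn 7.16, either way. A call with a gripper value outside its range is refused whole. The fingers move at their own pace and stop on an object; the grip force is fixed at half the most. Time passes only in rows, so rows that do not move let the fingers close. It gives the time, the measured TCP pose, the force and the opening at its end, in the units of the state.
- env.observe(): the state, without advancing time (a new reading comes with each control period).
- env.get_image(name): name is "side" or "top" or "wrist"; returns the picture (420x560x3 uint8, blue, green, red); there is no depth.
- env.calibration(name): a dict with "vertical_fov" (degrees; the focal length in pixels is half the picture's height over the tangent of half this angle, whatever the lens; pixels are square), "cx", "cy" (the principal point, pixels), "k1" (the pictures are not rectified: a ray, as slopes to the right and down, at radius r is drawn at 1 + k1 r^2 times it, then the intrinsics apply), "position" and "orientation" of the camera in the world; the wrist camera has in their place "hand_eye" (4x4, takes a point from camera to tool coordinates, whose origin is the TCP and whose axes are the tool frame's). Camera axes: x right, y up, looking along -z (the intrinsics and any distortion apply to the point x, -y, -z); pixel columns grow to the right and rows downward; lengths in m; the calibration is good to about 2 mm. A picture is of the moment at which its call begins: read the wrist's pose just before it. calibration takes no time and is no camera call.
- env.hand_in(): hands the job in, once; it reports no verdict.
The state is a dict: "t": time; "joint_pos": joint angles; "qd": joint speeds; "effort": joint torques, N m; "eef_pos": TCP position; "tool_rot": TCP orientation; "wrist_force": force on the tool from outside, world axes, zero at the start; "moment": the same for the moment, N m; "gripper_width": finger opening in m.
Only numpy, scipy, OpenCV 4.12 (cv2) and the standard library are available. Lean on these libraries where they do the work, as an engineer would, in place of code of your own. Each camera call takes 0.05 s, during which the arm holds its last target.

## Task

The tasting is over: put the bar in front of you back in order, leaving what stands in and beyond the white wire cage on the right. Return the two loose sealed half-bottles to free bays of the wooden crate, stand the opened half-bottle (the one with a steel stopper and a drip collar on its neck) in the steel cooler, and stack the two loose slate coasters flat in the coaster holder. Keep the bottles upright and set them down gently rather than drop them, and do not disturb the bottle already in the crate or the steel cup.

Things in the scene. Friction and masses are not known exactly. Their poses are not given: they have to be found in the camera images.
- sealed_a_center (a point): a sealed, full half-bottle of red wine, dark glass with a cream label; body 58 mm across up to 146 mm, then a straight neck 31 mm across from 146 to 235 mm above its base; red foil on the neck, nothing else on it. About 0.66 kg. Point on its axis half-way up, 117.5 mm above its base; z up. Stands loose on the bar. Lift it by the neck from above.
- sealed_b_center (a point): a second sealed half-bottle, same shape and size as sealed_a, point likewise 117.5 mm above its base. Either sealed bottle may go in any free bay.
- opened_center (a point): the opened half-bottle, same bottle as sealed_a, with two steel parts fast on it: a stopper as wide as the neck (31 mm), 235 to 259 mm above the base, and a drip collar 44 mm across round the neck's foot, 160 to 175 mm above the base. About 0.72 kg. Point on its axis 117.5 mm above its base; z up. Lift it by the neck above the collar (stopper and neck together will do).
- slate_a_center (a point): a black slate coaster lying loose on the bar, a square plate 66 x 68 mm and 6 mm thick, about 30 g. The point is its centre, 3 mm above its underside; x and y run along its edges, z up.
- slate_b_center (a point): a second loose slate coaster, 67 x 67 mm and 6 mm thick, point and axes as slate_a. The two may be stacked in either order.
- crate: open wooden crate, fixed, turned any way round: 174 mm square (190 over corner battens), walls 85 mm high, cross divider to 72 mm. Origin: centre of its underside; x, y along the walls. Four bays 77 mm square, centres at x = +-41.5, y = +-41.5 mm, floor 10 mm above the origin; the bay at x = +41.5, y = +41.5 holds the stock bottle, three are free.
- cooler: round double-walled steel bottle cooler, fixed to the bar, open at the top: 102 mm across, 125 mm high, about 85 mm across inside, inner floor 6 mm above the bar. Origin: centre of its underside, z up.
- holder: coaster holder, fixed: wooden base 90 mm square, 6 mm thick, four L-shaped steel corner guards up to 42 mm above the bar, 80 mm square between them; each covers 16 mm of a side, the rest is open. One slate is fixed in it, so the next rests 12 mm and the one after 18 mm above the origin. Origin: centre of its underside; x, y along its sides.
- stock_center (a point): the half-bottle that already stands loose in the crate, same shape as the sealed ones; point 117.5 mm above its base. To be left alone.
- cup_center (a point): steel cup with a strap handle, 58 mm across, 92 mm high, standing loose at the left near edge of the bar; point on the axis of the cup, half-way up. To be left alone.
There are look-alikes about, which are no part of the job. Leave any green look-alike of the part that bears slate_b_center alone.

How it is judged:
At the end, for the whole second after the job is handed in: Sealed bottles stand on crate bay floors, the opened one on the cooler floor (within 20 mm of centre), tilts under 0.12 rad; both slates lie flat on the holder stack within 12 mm of its centre; all released and at rest; stock bottle and cup within 30 mm of their start (x of sealed_a_center in the frame of crate between -0.08 and 0.08 m and y of sealed_a_center in the frame of crate between -0.08 and 0.08 m and z of sealed_a_center in the frame of crate between 0.121 and 0.133 m and angle between each of sealed_a, sealed_b, opened, stock's own z axis and vertical below 0.12 rad and x of sealed_b_center in the frame of crate between -0.08 and 0.08 m and y of sealed_b_center in the frame of crate between -0.08 and 0.08 m and z of sealed_b_center in the frame of crate between 0.121 and 0.133 m and horizontal distance between opened_center and cooler below 0.02 m and z of opened_center in the frame of cooler between 0.117 and 0.13 m and horizontal distance between each of slate_a_center, slate_b_center and holder below 0.012 m and z of slate_a_center in the frame of holder between 0.011 and 0.026 m and angle between each of slate_a, slate_b's own z axis and vertical below 0.1 rad and z of slate_b_center in the frame of holder between 0.011 and 0.026 m and linear speed of each of sealed_a, sealed_b, opened, slate_a, slate_b below 0.02 m/s and distance of each of stock_center, cup_center from where it was at the start of the episode below 0.03 m); the robot touches nothing.
It fails at once if a bottle is tipped over (angle between any of sealed_a, sealed_b, opened, stock's own z axis and vertical above 0.6 rad).
It fails at once if a bottle is dropped (falls free, faster than 0.6 m/s, a fall of about 18 mm) ((contact force between the fingers and sealed_a below 0.1 N and linear speed of sealed_a above 0.6 m/s) or (contact force between the fingers and sealed_b below 0.1 N and linear speed of sealed_b above 0.6 m/s) or (contact force between the fingers and opened below 0.1 N and linear speed of opened above 0.6 m/s)).
It fails at once if the stock bottle in the crate or the steel cup is displaced by more than 30 mm (distance of any of stock_center, cup_center from where it was at the start of the episode above 0.03 m).
It also fails if it takes over 144 s, if anything falls off the work surface, if the arm or the gripper's body presses on something with over 40 N, if the wrist force passes 120 N, or if a joint passes its speed limit or range.

## Working session

There is one attempt and no reset: what is moved stays moved. The work goes in short steps, Python scripts to look and compute and a tool call to move; the robot and the scene stay as the last step left them, time stands still between calls to the robot, and variables do not carry over. Pictures are saved under pics/ and viewed, and the job is handed in when it is done.

Besides the shell and the picture viewer there is one more tool, called after "Call:" in YAML: its name, and indented under it one key for each argument. jog_arm: Moves the arm, as the interface text tells. Its arguments: {"type":"object","properties":{"series":{"type":"array"}},"required":["series"]}

```bash
mkdir -p pics; ls
python3 - <<'E'
from workcell import env
import cv2
print(env.observe()); print(env.grasp_offset)
for n in ("side","top","wrist"):
    print(n,env.calibration(n)); cv2.imwrite(f"pics/{n}0.png",env.get_image(n))
E
```

```text
pics
{'t': 0.0, 'joint_pos': array([-1.42800580e+00,  1.50981483e-01,  1.43798350e+00, -1.63291019e-05,
        1.55381211e+00, -1.33990882e-01]), 'qd': array([ 0.00123036, -0.00025156, -0.00033006,  0.00050207,  0.00025645,
       -0.00015256]), 'effort': array([ 7.69567196e-04, -7.13047671e+01, -5.70874643e+01, -2.18662439e-05,
        8.86410533e-03,  1.03413381e-04]), 'eef_pos': array([ 0.15707236, -0.55288725,  0.2307017 ]), 'tool_rot': array([-4.11117381e-04,  7.97891223e-01, -6.02801166e-01, -4.26346846e-04]), 'wrist_force': array([-0.34737401, -0.72820928, -0.18671258]), 'moment': array([-0.03083956, -0.01472064,  0.00602903]), 'gripper_width': 0.08555852160909473}
0.0187
side {'vertical_fov': 47.64782721695233, 'cx': 279.5338212863232, 'cy': 208.14505200280053, 'k1': -0.0005726511740876845, 'position': array([ 0.23235594, -1.3257731 ,  1.14942395]), 'orientation': array([ 0.88367349,  0.4585696 , -0.05101958, -0.07894364])}
top {'vertical_fov': 50.657574823488986, 'cx': 281.58240479174634, 'cy': 204.2221810424728, 'k1': -0.08009778167405576, 'position': array([0.34443875, 0.13782806, 1.535541  ]), 'orientation': array([ 0.70892402,  0.04090132, -0.04863533, -0.70241613])}
wrist {'vertical_fov': 70.27643858920976, 'cx': 282.93532794300006, 'cy': 205.02819462516297, 'k1': -0.06118014569687976, 'hand_eye': array([[ 9.99998072e-01, -1.63640172e-03,  1.08498662e-03,
         4.33055867e-04],
       [-1.22257048e-03, -9.51364522e-01, -3.08065011e-01,
        -7.77994406e-02],
       [ 1.53633590e-03,  3.08063091e-01, -9.51364689e-01,
        -1.42708588e-01],
       [ 0.00000000e+00,  0.00000000e+00,  0.00000000e+00,
         1.00000000e+00]])}
```

View pics/top0.png

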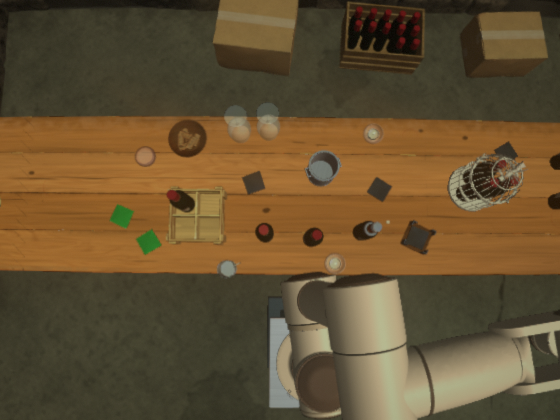

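View pics/side0.png

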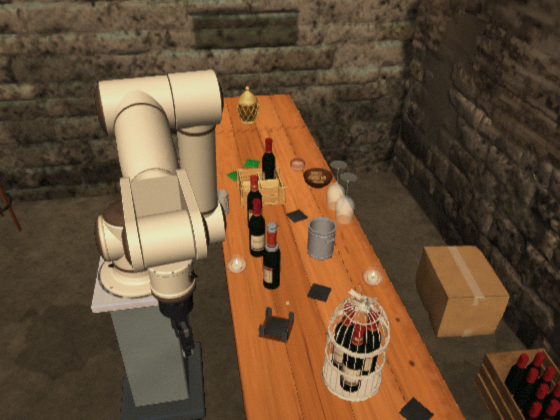

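View pics/wrist0.png

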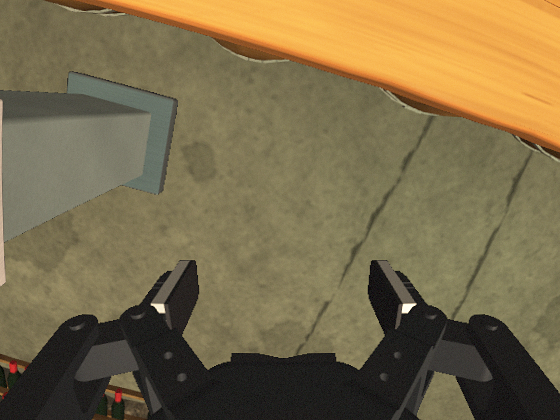

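```bash
cat > h.py <<'E'
import numpy as np, cv2
from scipy.spatial.transform import Rotation as R
def rot(q): return R.from_quat([q[1],q[2],q[3],q[0]]).as_matrix()
def cam(env,n,obs=None):
    c=env.calibration(n)
    f=210/np.tan(np.radians(c['vertical_fov'])/2)
    K=np.array([[f,0,c['cx']],[0,f,c['cy']],[0,0,1.]])
    if n=='wrist':
        H=c['hand_eye']; T=np.eye(4); T[:3,:3]=rot(obs['tool_rot']); T[:3,3]=obs['eef_pos']
        M=T@H
        return K,c['k1'],M[:3,:3],M[:3,3]
    return K,c['k1'],rot(c['orientation']),np.array(c['position'])
def ray(C,uv):
    K,k1,Rm,p=C
    d=cv2.undistortPoints(np.array([[uv]],float),K,np.array([k1,0,0,0.]))[0,0]
    return p,Rm@np.array([d[0],-d[1],-1])
def plane(C,uv,z):
    p,d=ray(C,uv); return p+d*(z-p[2])/d[2]
def proj(C,P):
    K,k1,Rm,p=C
    q=Rm.T@(np.asarray(P,float)-p); s=np.array([q[0],-q[1]])/-q[2]
    s=s*(1+k1*(s@s)); return K[:2,:2]@s+K[:2,2]
E
python3 - <<'E'
import cv2
t=cv2.imread('pics/top0.png'); s=cv2.imread('pics/side0.png')
cv2.imwrite('pics/t1.png',cv2.resize(t[110:280,100:300],None,fx=4,fy=3.5*8/7,interpolation=cv2.INTER_CUBIC)[:600])
cv2.imwrite('pics/t2.png',cv2.resize(t[125:275,240:440],None,fx=4,fy=4,interpolation=cv2.INTER_CUBIC))
cv2.imwrite('pics/s1.png',cv2.resize(s[130:350,210:400],None,fx=2.7,fy=2.7,interpolation=cv2.INTER_CUBIC))
E
```

```text
(no output)
```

View pics/t1.png

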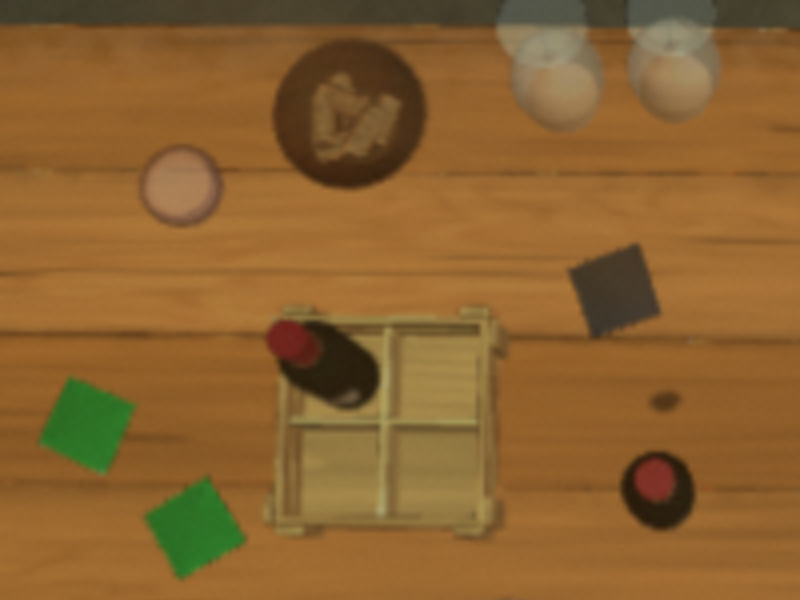

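View pics/t2.png

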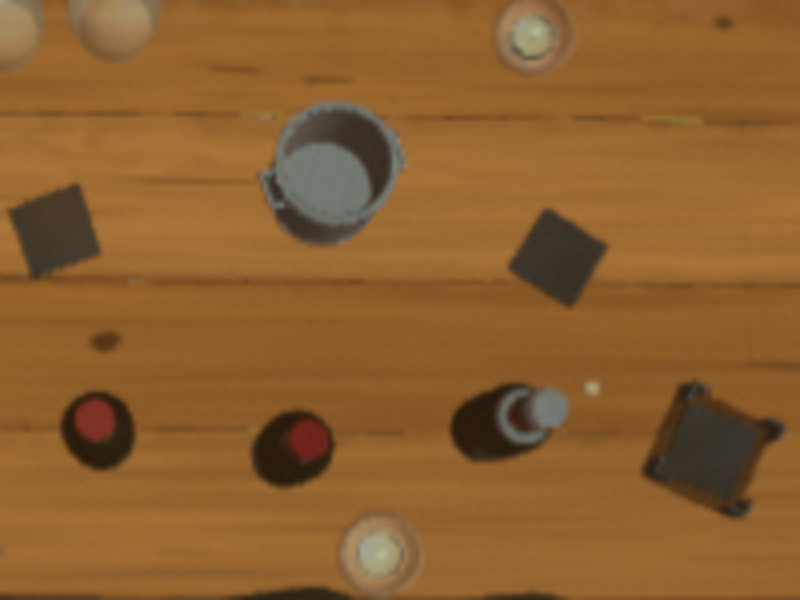

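View pics/s1.png

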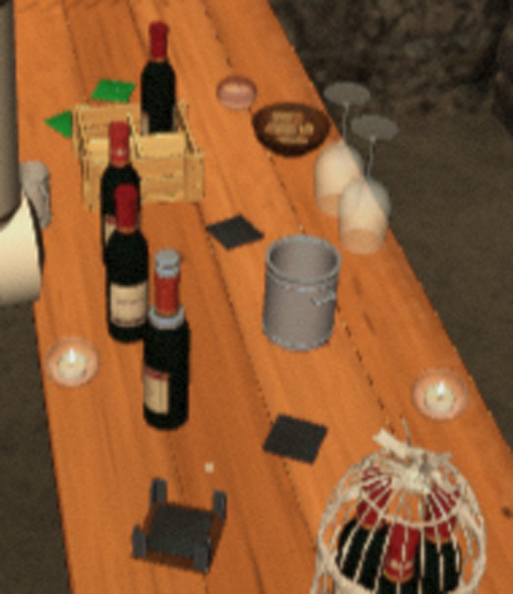

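Run:
```python
from h import *
from workcell import env
t=cv2.imread('pics/top0.png'); C=cam(env,'top'); S=cam(env,'side')
hsv=cv2.cvtColor(t,cv2.COLOR_BGR2HSV)
m=((hsv[...,0]<5)|(hsv[...,0]>172))&(hsv[...,1]>140)&(hsv[...,2]>60)
def blobs(m,a0,a1):
    n,l,s,c=cv2.connectedComponentsWithStats(m.astype('uint8'))
    return [(i,s[i,4],c[i],s[i,:4]) for i in range(1,n) if a0<s[i,4]<a1 and 110<c[i][1]<275], l
for i,a,c,b in blobs(m,30,400)[0]: print('red',a,c.round(1),b,plane(C,c,.235).round(4))
m=(hsv[...,2]<75)&(t[...,2]<75)&(hsv[...,1]<110)
B,l=blobs(m,150,900)
for i,a,c,b in B:
    r=cv2.minAreaRect(cv2.findContours((l==i).astype('uint8'),0,1)[0][0])
    bx=np.array([plane(C,p,.006) for p in cv2.boxPoints(r)])
    print('dark',a,c.round(1),plane(C,c,.006).round(4),[ (np.degrees(np.arctan2(*(bx[k+1]-bx[k])[1::-1])).round(1), np.linalg.norm(bx[k+1]-bx[k]).round(4)) for k in (0,1)])
o1=np.array([100,110]);o2=np.array([240,125])
def p1(x,y,z): return plane(C,o1+np.array([x,y])/4-0.375,z)
def p2(x,y,z): return plane(C,o2+np.array([x,y])/4-0.375,z)
print('crate ctr',p1(386,422,.072))
print('crate out',[p1(x,y,.085).round(4) for x,y in ((388,325),(383,517),(293,422),(480,422))])
print('cooler rim',p2(337,163,.125), 'inner rim L/R',p2(277,163,.125),p2(399,163,.125),p2(337,102,.125),p2(337,224,.125))
print('holder slate',p2(710,451,.012)); 
print('guards',[p2(x,y,.042).round(4) for x,y in ((695,390),(770,429),(736,508),(655,467))])
print('opened stopper',p2(549,409,.259),'collar',p2(523,415,.175))
print('candles',p2(380,553,.03),p2(533,37,.03),'cup',plane(C,(228,267),.092), 'white',p2(592,387,0))
```

```text
red 58 [171.6 194.4] [167 191  10   8] [0.5363 0.4511 0.235 ]
red 56 [263.  229.5] [259 226   9   8] [0.435  0.1782 0.235 ]
red 67 [316.8 234.5] [313 230   9  10] [0.4218 0.0201 0.235 ]
dark 196 [505.9 150.9] [ 0.7428 -0.6918  0.006 ] [(np.float64(-57.1), np.float64(0.0647)), (np.float64(-148.1), np.float64(0.0612))]
dark 175 [330.  160.8] [ 0.6954 -0.0476  0.006 ] [(np.float64(-48.2), np.float64(0.043)), (np.float64(-139.6), np.float64(0.0796))]
dark 201 [253.5 184.6] [0.6076 0.2206 0.006 ] [(np.float64(-70.7), np.float64(0.0565)), (np.float64(-161.0), np.float64(0.0517))]
dark 292 [378.9 188.9] [ 0.5972 -0.2198  0.006 ] [(np.float64(-32.9), np.float64(0.0604)), (np.float64(-122.4), np.float64(0.0614))]
dark 349 [416.4 237.4] [ 0.4276 -0.3484  0.006 ] [(np.float64(-23.2), np.float64(0.0694)), (np.float64(-111.3), np.float64(0.0717))]
crate ctr [0.4916744  0.40580689 0.072     ]
crate out [array([0.5711, 0.4044, 0.085 ]), array([0.4124, 0.4034, 0.085 ]), array([0.4896, 0.4803, 0.085 ]), array([0.4912, 0.326 , 0.085 ])]
cooler rim [ 0.65281449 -0.01320629  0.125     ] inner rim L/R [0.65222293 0.03560599 0.125     ] [ 0.65345232 -0.06376773  0.125     ] [ 0.7036659  -0.01346862  0.125     ] [ 0.60248678 -0.01297285  0.125     ]
holder slate [ 0.42735791 -0.34923651  0.012     ]
guards [array([ 0.4777, -0.328 ,  0.042 ]), array([ 0.4448, -0.3924,  0.042 ]), array([ 0.3775, -0.3609,  0.042 ]), array([ 0.4119, -0.2918,  0.042 ])]
opened stopper [ 0.44365186 -0.15241949  0.259     ] collar [ 0.44538338 -0.15117226  0.175     ]
candles [ 0.33841261 -0.05869922  0.03      ] [ 0.78909947 -0.19705541  0.03      ] cup [0.32251738 0.29393756 0.092     ] white [ 0.48334631 -0.24963947  0.        ]
```

Run:
```python
from h import *
from workcell import env
C=cam(env,'top'); S=cam(env,'side')
t=cv2.imread('pics/top0.png'); s=cv2.imread('pics/side0.png')
o2=np.array([240,125])
def p2(x,y,z): return plane(C,o2+np.array([x,y])/4-0.375,z)
for q in ([(8,210),(80,184),(101,255),(33,278)],[(547,209),(607,245),(571,306),(510,267)]):
    P=np.array([p2(*k,.006) for k in q]); d=np.roll(P,-1,0)-P
    print(P.mean(0).round(4),np.degrees(np.arctan2(d[:,1],d[:,0])).round(1),np.linalg.norm(d,axis=1).round(4))
k=3
im=cv2.resize(s,None,fx=k,fy=k,interpolation=cv2.INTER_CUBIC)
for P in [(.435,.178,.235),(.435,.178,0),(.4218,.0201,.235),(.4218,.0201,0),(.4437,-.1524,.259),(.445,-.152,0),(.653,-.0132,.125),(.4916,.4058,.072),(.4274,-.349,.012),(.6076,.2206,.006),(.5972,-.2198,.006),(.45,.447,.01),(.533,.364,.01)]:
    u=(proj(S,P)+.5)*k; cv2.drawMarker(im,(int(u[0]),int(u[1])),(0,255,255),0,12,1)
cv2.imwrite('pics/s2.png',im[130*k:350*k,215*k:380*k][:, :][:660][:600]);
```

```text
[0.6148 0.2207 0.006 ] [ -69.2 -163.   109.5   21. ] [0.0671 0.0658 0.0625 0.0642]
[ 0.5975 -0.2211  0.006 ] [-120.9  148.7   57.5  -33. ] [0.0614 0.0639 0.0632 0.0621]
```

View pics/s2.png

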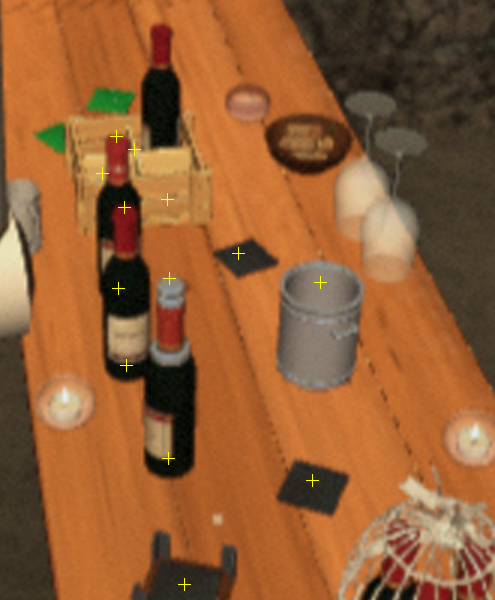

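Call:
jog_arm:
  series:
    - [[0,0,3],0,8.5]
    - [[0,0,3],0,8.5]
    - [[2.2,3.08,0.3],0,8.5]
    - [[2.2,3.08,0.3],0,8.5]
    - [[2.2,3.08,0.3],0,8.5]
    - [[2.2,3.08,0.3],0,8.5]
    - [[2.2,3.08,0.3],0,8.5]
    - [[2.2,3.08,0.3],0,8.5]
    - [[2.2,3.08,0.3],0,8.5]
    - [[2.2,3.08,0.3],0,8.5]
    - [[2.2,3.08,0.3],0,8.5]
    - [[2.2,3.08,0.3],0,8.5]
    - [[2.2,3.08,0.3],0,8.5]
    - [[2.2,3.08,0.3],0,8.5]
    - [[2.2,3.08,0.3],0,8.5]
    - [[0,0,0],0,8.5]
    - [[0,0,0],0,8.5]

```text
t: 1.57
eef_pos: [0.4438, -0.1511, 0.3301]
tool_rot: [-0.0, 0.799, -0.601, -0.0]
wrist_force: [0.1, -1.2, -0.6]
gripper_width: 0.0847
```

Run:
```python
from h import *
from workcell import env
o=env.observe(); print(o['eef_pos'],o['tool_rot'],o['joint_pos'],o['t'])
im=env.get_image('wrist');W=cam(env,'wrist',o)
for P in [(.4437,-.1524,.259),(.444,-.152,.175)]:
    u=proj(W,P); print(u); cv2.drawMarker(im,(int(u[0]),int(u[1])),(0,255,255),0,12,1)
cv2.imwrite('pics/w1.png',im)
```

```text
[ 0.44383989 -0.15111333  0.33011763] [-1.80671037e-05  7.99005765e-01 -6.01323328e-01 -2.03079812e-04] [-4.92769220e-01 -8.71953686e-02  1.48560373e+00  9.88414346e-05
  1.74358026e+00  7.97560380e-01] 1.5667
[284.27802318 216.30148171]
[283.79069189 187.8697044 ]
```

View pics/w1.png

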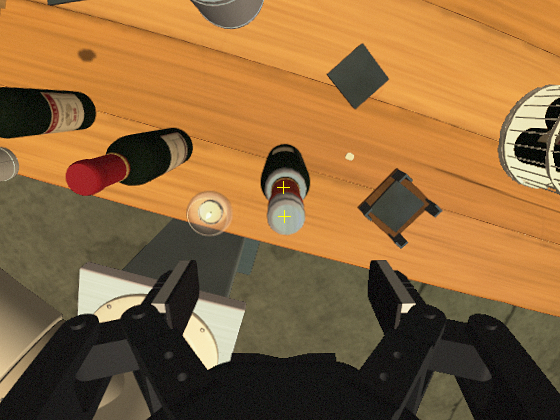

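Call:
jog_arm:
  series:
    - [[0,-0.1,-2.6],0,8.5]
    - [[0,0,-2.6],0,8.5]
    - [[0,0,-2.6],0,8.5]
    - [[0,0,-2.6],0,8.5]
    - [[0,0,-2.6],0,8.5]
    - [[0,0,0],0,8.5]
    - [[0,0,0],0,2.0]
    - [[0,0,0],0,2.0]
    - [[0,0,0],0,2.0]
    - [[0,0,0],0,2.0]
    - [[0,0,0],0,2.0]
    - [[0,0,0],0,2.0]
    - [[0,0,0],0,2.0]
    - [[0,0,0],0,2.0]

```text
t: 2.78
eef_pos: [0.4435, -0.1538, 0.2016]
tool_rot: [-0.0, 0.798, -0.603, 0.001]
wrist_force: [-1.1, 0.9, 8.7]
gripper_width: 0.0295
```

Call:
jog_arm:
  series:
    - [[0,0,1],0,2.0]
    - [[0,0,2],0,2.0]
    - [[0,0,2.5],0,2.0]
    - [[0,0,2.5],0,2.0]
    - [[0,0,2.5],0,2.0]
    - [[0,0,2.5],0,2.0]
    - [[0,0,2],0,2.0]
    - [[1.0,0.7,0],0,2.0]
    - [[2,1.3,0],0,2.0]
    - [[2.5,1.7,0],0,2.0]
    - [[2.5,1.7,0],0,2.0]
    - [[2.5,1.7,0],0,2.0]
    - [[2.5,1.7,0],0,2.0]
    - [[2.5,1.7,0],0,2.0]
    - [[2.5,1.7,0],0,2.0]
    - [[2,1.3,0],0,2.0]
    - [[1,0.5,0],0,2.0]
    - [[0,0,0],0,2.0]
    - [[0,0,0],0,2.0]

```text
t: 4.37
eef_pos: [0.6534, -0.013, 0.349]
tool_rot: [0.001, 0.798, -0.602, -0.001]
wrist_force: [-0.1, 0.5, -6.6]
gripper_width: 0.0295
```

```bash
cat > look.py <<'E'
import sys
from h import *
from workcell import env
def look(tag,names,pts=()):
    for n in names:
        o=env.observe(); im=env.get_image(n); C=cam(env,n,o)
        for P in pts:
            u=proj(C,P); cv2.drawMarker(im,(int(round(u[0])),int(round(u[1]))),(0,255,255),0,10,1)
        cv2.imwrite(f'pics/{n}_{tag}.png',im)
    print(o['t'],o['eef_pos'].round(4),o['tool_rot'].round(3),o['joint_pos'].round(2),o['wrist_force'].round(1),o['gripper_width'])
E
python3 - <<'E'
from look import *
look('c',['wrist','side'],[(.653,-.0132,.125),(.653,-.0132,.006)])
s=cv2.imread('pics/side_c.png'); cv2.imwrite('pics/side_cz.png',cv2.resize(s[150:290,230:400],None,fx=4,fy=4))
E
```

```text
4.4167 [ 0.653  -0.0134  0.3496] [ 0.     0.798 -0.603 -0.001] [-0.14  0.31  1.   -0.    1.83  1.16] [-0.5 -1.  -6.1] 0.029250274086257903
```

View pics/wrist_c.png

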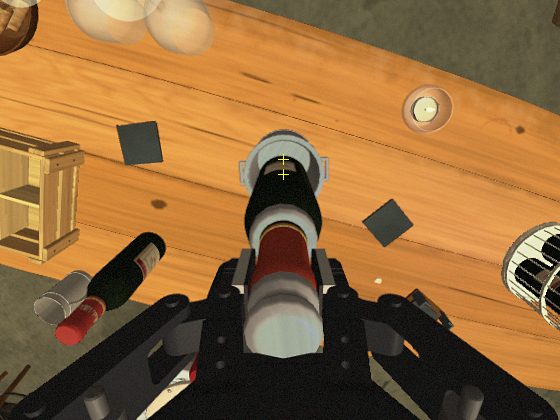

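View pics/side_cz.png

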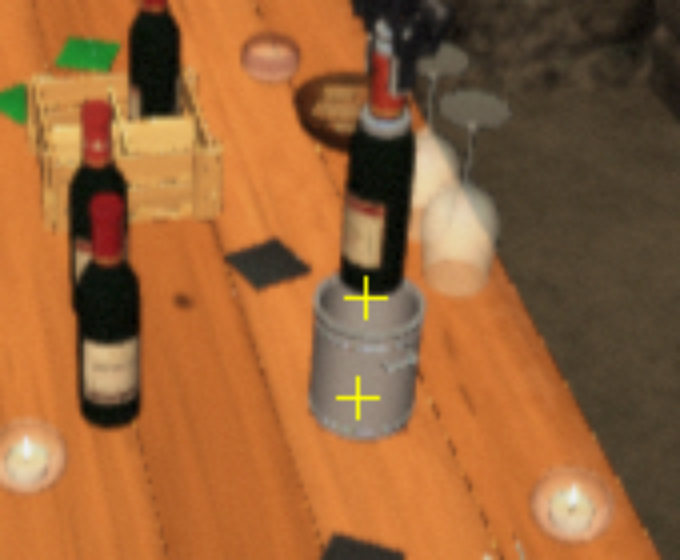

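Call:
jog_arm:
  series:
    - [[0,0,-1],0,2.0]
    - [[0,0,-2],0,2.0]
    - [[0,0,-2.0],0,2.0]
    - [[0,0,-2.0],0,2.0]
    - [[0,0,-2.0],0,2.0]
    - [[0,0,-2.0],0,2.0]
    - [[0,0,-1.5],0,2.0]
    - [[0,0,-0.7],0,2.0]
    - [[0,0,-0.3],0,2.0]
    - [[0,0,-0.2],0,2.0]
    - [[0,0,-0.1],0,2.0]
    - [[0,0,0],0,2.0]

```text
t: 5.47
eef_pos: [0.6533, -0.0138, 0.213]
tool_rot: [-0.0, 0.798, -0.603, 0.0]
wrist_force: [0.4, -0.2, -6.4]
gripper_width: 0.0297
```

Call:
jog_arm:
  series:
    - [[0,0,-0.2],0,2.0]
    - [[0,0,-0.2],0,2.0]
    - [[0,0,-0.1],0,2.0]
    - [[0,0,0],0,2.0]

```text
t: 5.8
eef_pos: [0.6533, -0.0136, 0.2077]
tool_rot: [-0.0, 0.798, -0.603, 0.0]
wrist_force: [-0.0, -0.3, -1.6]
gripper_width: 0.0291
```

Call:
jog_arm:
  series:
    - [[0,0,-0.1],0,2.0]
    - [[0,0,0],0,2.0]
    - [[0,0,0],0,6.5]
    - [[0,0,0],0,6.5]
    - [[0,0,0],0,6.5]
    - [[0,0,0],0,6.5]
    - [[0,0,0],0,6.5]

```text
t: 6.38
eef_pos: [0.6531, -0.0137, 0.2062]
tool_rot: [-0.0, 0.798, -0.603, -0.0]
wrist_force: [-0.8, 0.4, 0.2]
gripper_width: 0.0655
```

Run:
```python
from look import *
look('d',['wrist','side'],[(.653,-.0132,.265)])
s=cv2.imread('pics/side_d.png'); cv2.imwrite('pics/side_dz.png',cv2.resize(s[150:290,230:400],None,fx=4,fy=4))
```

```text
6.4333 [ 0.6531 -0.0137  0.2062] [-0.     0.798 -0.603 -0.   ] [-0.14  0.32  1.28  0.    1.54  1.16] [-0.9  0.7  0.2] 0.06485790256440659
```

View pics/side_dz.png

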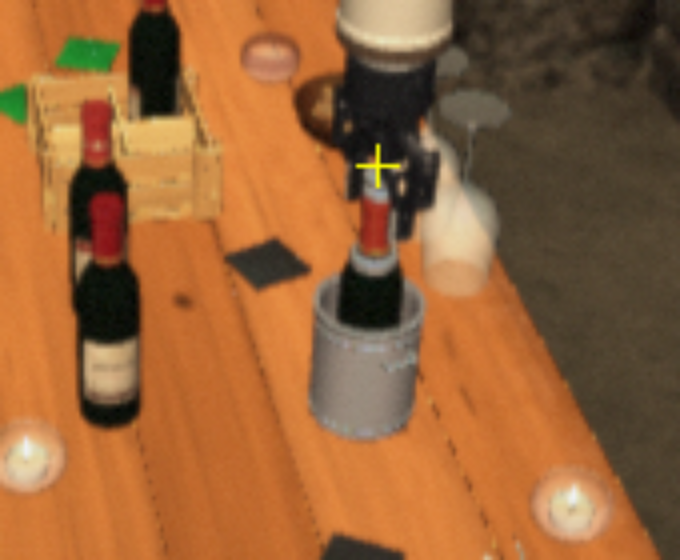

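Call:
jog_arm:
  series:
    - [[0,0,1.5],0,7]
    - [[0,0,3],0,8]
    - [[0,0,3],0,8.5]
    - [[0,0,3],0,8.5]
    - [[0,0,3],0,8.5]
    - [[-1.1,0.95,0],0,8.5]
    - [[-2.3,2.0,0],0,8.5]
    - [[-2.3,2.0,0],0,8.5]
    - [[-2.3,2.0,0],0,8.5]
    - [[-2.3,2.0,0],0,8.5]
    - [[-2.3,2.0,0],0,8.5]
    - [[-2.3,2.0,0],0,8.5]
    - [[-2.3,2.0,0],0,8.5]
    - [[-2.3,2.0,0],0,8.5]
    - [[-2.3,2.0,0],0,8.5]
    - [[0,0.2,0],0,8.5]
    - [[0,0,0],0,8.5]

```text
t: 7.9
eef_pos: [0.4343, 0.1788, 0.3419]
tool_rot: [-0.001, 0.799, -0.602, 0.0]
wrist_force: [1.0, -0.3, 0.5]
gripper_width: 0.0846
```

Run:
```python
from look import *
look('e',['wrist','top'],[(.435,.178,.235),(.653,-.0132,.265),(.653,-.0132,.175)])
s=cv2.imread('pics/top_e.png'); cv2.imwrite('pics/top_ez.png',cv2.resize(s[130:270,150:350],None,fx=4,fy=4))
```

```text
7.95 [0.435  0.1781 0.3415] [-0.     0.798 -0.602  0.   ] [ 0.22 -0.08  1.46 -0.    1.76  1.52] [ 0.1  0.1 -0. ] 0.08529880711194679
```

View pics/wrist_e.png

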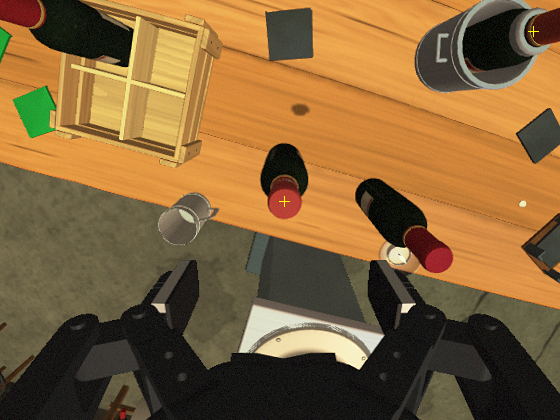

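View pics/top_ez.png

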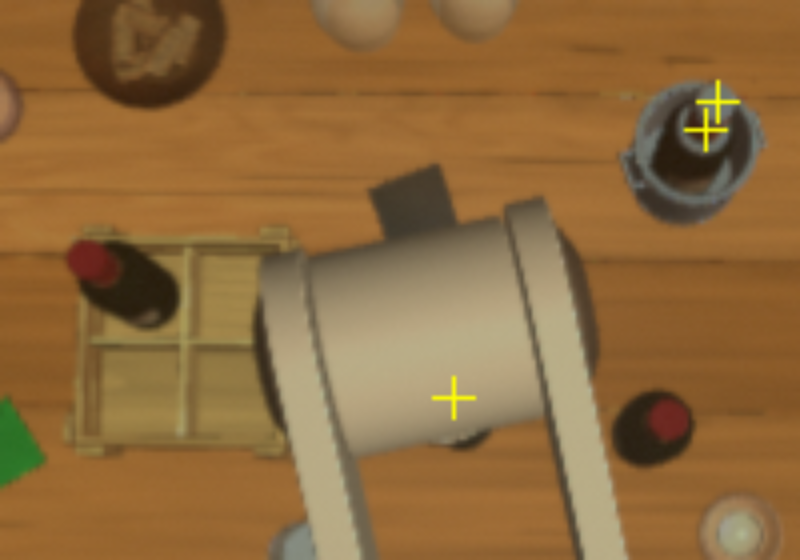

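Call:
jog_arm:
  series:
    - [[0,0,-2.6],0,8.5]
    - [[0,0,-2.6],0,8.5]
    - [[0,0,-2.6],0,8.5]
    - [[0,0,-2.6],0,8.5]
    - [[0,0,-2.6],0,8.5]
    - [[0,0,-2.0],0,8.5]
    - [[0,0,-0.8],0,8.5]
    - [[0,0,0],0,2.0]
    - [[0,0,0],0,2.0]
    - [[0,0,0],0,2.0]
    - [[0,0,0],0,2.0]
    - [[0,0,0],0,2.0]
    - [[0,0,0],0,2.0]
    - [[0,0,0],0,2.0]
    - [[0,0,0],0,2.0]

```text
t: 9.25
eef_pos: [0.4356, 0.178, 0.1846]
tool_rot: [-0.001, 0.798, -0.603, 0.001]
wrist_force: [-0.6, -0.3, 7.1]
gripper_width: 0.029
```

Call:
jog_arm:
  series:
    - [[0,0,1],0,2.0]
    - [[0,0,2],0,2.0]
    - [[0,0,2.5],0,2.0]
    - [[0,0,2.5],0,2.0]
    - [[0,0,2.5],0,2.0]
    - [[0,0,2],0,2.0]
    - [[0,1,0.5],0,2.0]
    - [[0.2,2.5,0],0,2.0]
    - [[0.2,3,0],0,2.0]
    - [[0.2,3,0],0,2.0]
    - [[0.2,3,0],0,2.0]
    - [[0.2,3,0],0,2.0]
    - [[0.2,3,0],0,2.0]
    - [[0.2,3,0],0,2.0]
    - [[0.2,2.6,0],0,2.0]
    - [[0,1.4,0],0,2.0]
    - [[0,0.5,0],0,2.0]
    - [[0,0,0],0,2.0]
    - [[0,0,0],0,2.0]

```text
t: 10.83
eef_pos: [0.4508, 0.4376, 0.3128]
tool_rot: [0.001, 0.798, -0.603, -0.0]
wrist_force: [0.2, 0.1, -7.7]
gripper_width: 0.0297
```

Run:
```python
from look import *
x=(.4917,.4045)
look('f',['wrist','side'],[(*x,.072)]+[(x[0]+a*.0415,x[1]+b*.0415,.01) for a,b in((-1,-1),(-1,1),(1,-1))]+[(x[0]+a*.095,x[1]+b*.095,.085) for a,b in((-1,-1),(-1,1),(1,-1),(1,1))])
s=cv2.imread('pics/side_f.png'); cv2.imwrite('pics/side_fz.png',cv2.resize(s[100:220,200:360],None,fx=4.5,fy=4.5))
```

```text
10.8833 [0.451  0.4372 0.3131] [ 0.     0.798 -0.603 -0.   ] [ 0.65  0.25  1.15 -0.    1.74  1.94] [ 0.3 -0.5 -7.1] 0.029397934249122154
```

View pics/wrist_f.png

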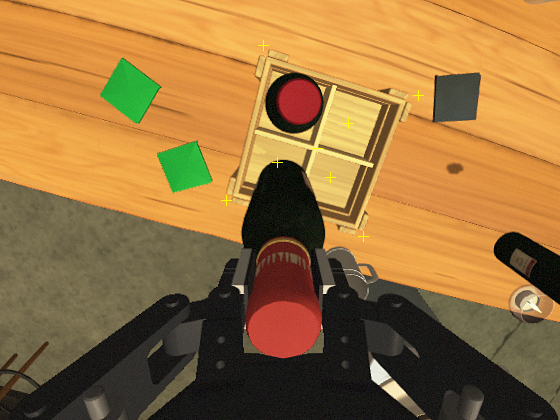

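View pics/side_fz.png

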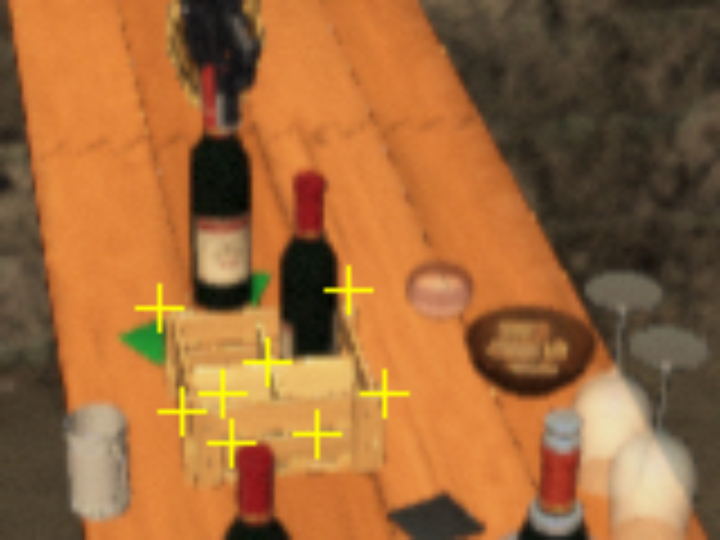

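Call:
jog_arm:
  series:
    - [[0,0.9,0],0,2.0]
    - [[0,0,0],0,2.0]
    - [[0,0,-1],0,2.0]
    - [[0,0,-2],0,2.0]
    - [[0,0,-2],0,2.0]
    - [[0,0,-2],0,2.0]
    - [[0,0,-2],0,2.0]
    - [[0,0,-1.4],0,2.0]
    - [[0,0,-0.6],0,2.0]
    - [[0,0,-0.3],0,2.0]
    - [[0,0,-0.2],0,2.0]
    - [[0,0,0],0,2.0]

```text
t: 11.93
eef_pos: [0.4513, 0.4468, 0.1987]
tool_rot: [-0.0, 0.798, -0.603, 0.0]
wrist_force: [-0.1, -0.3, -6.9]
gripper_width: 0.0294
```

Call:
jog_arm:
  series:
    - [[0,0,-0.2],0,2.0]
    - [[0,0,-0.1],0,2.0]
    - [[0,0,-0.1],0,2.0]
    - [[0,0,0],0,2.0]

```text
t: 12.27
eef_pos: [0.4512, 0.4469, 0.1947]
tool_rot: [-0.0, 0.798, -0.603, 0.0]
wrist_force: [-0.7, 0.3, -4.4]
gripper_width: 0.0295
```

Call:
jog_arm:
  series:
    - [[0,0,-0.1],0,2.0]
    - [[0,0,-0.1],0,2.0]
    - [[0,0,0],0,2.0]
    - [[0,0,0],0,2.0]

```text
t: 12.6
eef_pos: [0.4516, 0.4472, 0.1946]
tool_rot: [-0.002, 0.798, -0.603, 0.0]
wrist_force: [-3.0, -1.7, 12.7]
gripper_width: 0.0297
```

Call:
jog_arm:
  series:
    - [[0,0,0.1],0,2.0]
    - [[0,0,0],0,5.5]
    - [[0,0,0],0,5.5]
    - [[0,0,0],0,5.5]
    - [[0,0,0],0,5.5]
    - [[0,0,1],0,5.5]
    - [[0,0,2.5],0,5.5]
    - [[0,0,3],0,5.5]
    - [[0,0,3],0,8.5]
    - [[0,0,3],0,8.5]
    - [[0,0,2],0,8.5]
    - [[0,0,0],0,8.5]

```text
t: 13.6
eef_pos: [0.4515, 0.4472, 0.344]
tool_rot: [-0.003, 0.798, -0.603, 0.001]
wrist_force: [-0.6, -0.2, 0.1]
gripper_width: 0.0855
```

Run:
```python
from look import *
look('g',['wrist'],[(.451,.447,.245)])
```

```text
13.6 [0.4515 0.4472 0.344 ] [-0.003  0.798 -0.603  0.001] [0.66 0.27 1.07 0.   1.79 1.95] [-0.6 -0.2  0.1] 0.08547272712096154
```

View pics/wrist_g.png

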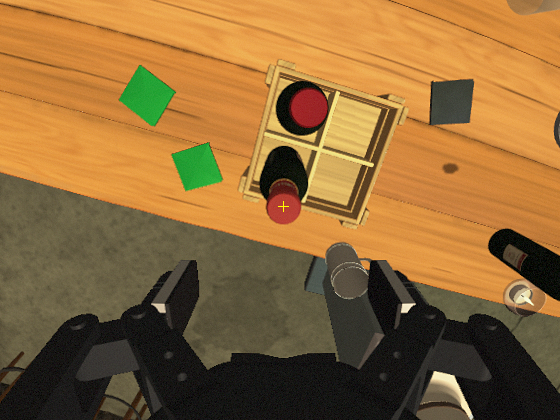

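Call:
jog_arm:
  series:
    - [[-0.2,-3.05,0],0,8.5]
    - [[-0.2,-3.05,0],0,8.5]
    - [[-0.2,-3.05,0],0,8.5]
    - [[-0.2,-3.05,0],0,8.5]
    - [[-0.2,-3.05,0],0,8.5]
    - [[-0.2,-3.05,0],0,8.5]
    - [[-0.2,-3.05,0],0,8.5]
    - [[-0.2,-3.05,0],0,8.5]
    - [[-0.2,-3.05,0],0,8.5]
    - [[-0.2,-3.05,0],0,8.5]
    - [[-0.2,-3.05,0],0,8.5]
    - [[-0.2,-3.05,0],0,8.5]
    - [[-0.2,-3.05,0],0,8.5]
    - [[-0.2,-3.05,0],0,8.5]
    - [[0,0,0],0,8.5]
    - [[0,0,0],0,8.5]

```text
t: 14.98
eef_pos: [0.4228, 0.0186, 0.3378]
tool_rot: [0.0, 0.797, -0.604, -0.0]
wrist_force: [-1.1, -0.2, -0.5]
gripper_width: 0.0849
```

Run:
```python
from look import *
look('h',['wrist'],[(.4218,.0201,.235)])
```

```text
14.9833 [0.4228 0.0186 0.3378] [ 0.     0.797 -0.604 -0.   ] [-0.14 -0.18  1.55  0.    1.77  1.16] [-1.1 -0.2 -0.5] 0.08486596946755248
```

View pics/wrist_h.png

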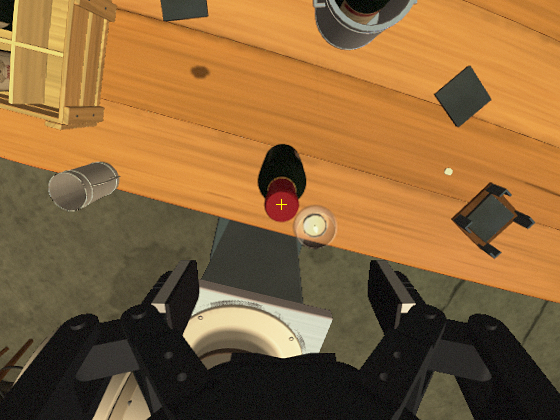

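Sealed B's neck is centred at (281,204), exactly at the predicted mark. Down, grip.

Call:
jog_arm:
  series:
    - [[-0.1,0.1,-2.6],0,8.5]
    - [[0,0,-2.6],0,8.5]
    - [[0,0,-2.6],0,8.5]
    - [[0,0,-2.6],0,8.5]
    - [[0,0,-2.6],0,8.5]
    - [[0,0,-1.6],0,8.5]
    - [[0,0,-0.8],0,8.5]
    - [[0,0,0],0,2.0]
    - [[0,0,0],0,2.0]
    - [[0,0,0],0,2.0]
    - [[0,0,0],0,2.0]
    - [[0,0,0],0,2.0]
    - [[0,0,0],0,2.0]
    - [[0,0,0],0,2.0]
    - [[0,0,0],0,2.0]

```text
t: 16.28
eef_pos: [0.4226, 0.0207, 0.1854]
tool_rot: [-0.0, 0.798, -0.603, 0.001]
wrist_force: [-0.5, -1.3, 5.7]
gripper_width: 0.0293
```

Call:
jog_arm:
  series:
    - [[0,0,1],0,2.0]
    - [[0,0,2],0,2.0]
    - [[0,0,2.5],0,2.0]
    - [[0,0,2.5],0,2.0]
    - [[0,0,2.5],0,2.0]
    - [[0,0,2],0,2.0]
    - [[0.3,1,0.5],0,2.0]
    - [[0.7,2.2,0],0,2.0]
    - [[1,3,0],0,2.0]
    - [[1,3,0],0,2.0]
    - [[1,3,0],0,2.0]
    - [[1,3,0],0,2.0]
    - [[1,3,0],0,2.0]
    - [[1,3,0],0,2.0]
    - [[1,3,0],0,2.0]
    - [[1,3,0],0,2.0]
    - [[1,3,0],0,2.0]
    - [[0.7,2,0],0,2.0]
    - [[0.3,1,0],0,2.0]
    - [[0,0,0],0,2.0]

```text
t: 17.95
eef_pos: [0.532, 0.355, 0.3128]
tool_rot: [0.001, 0.798, -0.602, -0.001]
wrist_force: [-0.7, -1.3, -7.6]
gripper_width: 0.0296
```

Run:
```python
from look import *
look('i',['wrist'],[(.533,.363,.01),(.4917,.4045,.072)])
```

```text
17.95 [0.532  0.355  0.3128] [ 0.001  0.798 -0.602 -0.001] [0.47 0.28 1.12 0.   1.74 1.76] [-0.7 -1.3 -7.6] 0.02961814842566502
```

View pics/wrist_i.png

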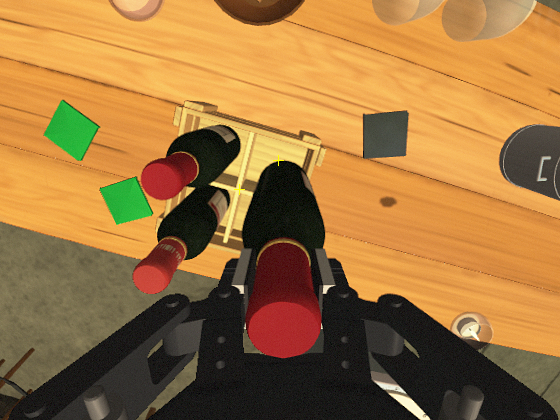

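Call:
jog_arm:
  series:
    - [[0,0.7,0],0,2.0]
    - [[0,0,0],0,2.0]
    - [[0,0,-1],0,2.0]
    - [[0,0,-2],0,2.0]
    - [[0,0,-2],0,2.0]
    - [[0,0,-2],0,2.0]
    - [[0,0,-2],0,2.0]
    - [[0,0,-1.4],0,2.0]
    - [[0,0,-0.6],0,2.0]
    - [[0,0,-0.3],0,2.0]
    - [[0,0,-0.2],0,2.0]
    - [[0,0,0],0,2.0]

```text
t: 19.0
eef_pos: [0.5323, 0.3597, 0.1998]
tool_rot: [-0.0, 0.798, -0.603, 0.0]
wrist_force: [-0.9, -0.6, -6.8]
gripper_width: 0.0293
```

Call:
jog_arm:
  series:
    - [[0,0.2,-0.2],0,2.0]
    - [[0,0,-0.1],0,2.0]
    - [[0,0,-0.1],0,2.0]
    - [[0,0,-0.1],0,2.0]
    - [[0,0,0],0,2.0]

```text
t: 19.42
eef_pos: [0.5324, 0.362, 0.1955]
tool_rot: [-0.001, 0.798, -0.603, 0.0]
wrist_force: [-2.2, -0.5, 4.2]
gripper_width: 0.0289
```

Call:
jog_arm:
  series:
    - [[0,0,0],0,5.5]
    - [[0,0,0],0,5.5]
    - [[0,0,0],0,5.5]
    - [[0,0,0],0,5.5]
    - [[0,0,1],0,5.5]
    - [[0,0,2.5],0,5.5]
    - [[0,0,3],0,5.5]
    - [[0,0,3],0,7]
    - [[0,0,3],0,8.5]
    - [[0.8,-1.6,0],0,8.5]
    - [[1.2,-2.5,0],0,8.5]
    - [[1.2,-2.5,0],0,8.5]
    - [[1.2,-2.5,0],0,8.5]
    - [[1.2,-2.5,0],0,8.5]
    - [[1.2,-2.5,0],0,8.5]
    - [[0,0,0],0,8.5]
    - [[0,0,0],0,8.5]

```text
t: 20.83
eef_pos: [0.6006, 0.2196, 0.3199]
tool_rot: [-0.0, 0.797, -0.604, 0.0]
wrist_force: [-0.4, 0.9, -0.2]
gripper_width: 0.0847
```

```bash
cat > slate.py <<'E'
from look import *
def slate(im,C,near,z=.006):
    g=cv2.cvtColor(im,cv2.COLOR_BGR2HSV)
    m=((im.max(2)<110)&(g[...,1]<90)).astype('uint8')
    m=cv2.morphologyEx(m,cv2.MORPH_OPEN,np.ones((3,3)))
    best=None
    for c in cv2.findContours(m,0,1)[0]:
        if cv2.contourArea(c)<400: continue
        r=cv2.minAreaRect(c); ctr=plane(C,r[0],z)
        d=np.hypot(*(ctr[:2]-near[:2]))
        if best is None or d<best[0]: best=(d,c,r)
    c=best[1]; q=cv2.approxPolyDP(c,0.05*cv2.arcLength(c,True),True)[:,0]
    P=np.array([plane(C,p,z) for p in q]); d=np.roll(P,-1,0)-P
    M=cv2.moments(c); cc=(M['m10']/M['m00'],M['m01']/M['m00'])
    print('corners',q.tolist(),'mean',P.mean(0).round(4),'centroid',plane(C,cc,z).round(4),'dirs',np.degrees(np.arctan2(d[:,1],d[:,0])).round(1),'len',np.linalg.norm(d,axis=1).round(4))
E
python3 - <<'E'
from slate import *
look('j',['wrist','side'],[])
o=env.observe(); slate(cv2.imread('pics/wrist_j.png'),cam(env,'wrist',o),np.array([.615,.2207]))
s=cv2.imread('pics/side_j.png'); cv2.imwrite('pics/side_jz.png',cv2.resize(s[100:220,200:360],None,fx=4.5,fy=4.5))
E
```

```text
20.8833 [0.6002 0.2206 0.3199] [-0.     0.798 -0.603 -0.   ] [0.23 0.28 1.11 0.   1.75 1.53] [0.4 0.2 0.2] 0.08508093335062801
corners [[305, 132], [263, 135], [267, 175], [306, 172]] mean [0.6126 0.2214 0.006 ] centroid [0.6139 0.2221 0.006 ] dirs [ 110.  -159.3  -69.6   18.6] len [0.0631 0.0614 0.0609 0.0609]
```

View pics/wrist_j.png

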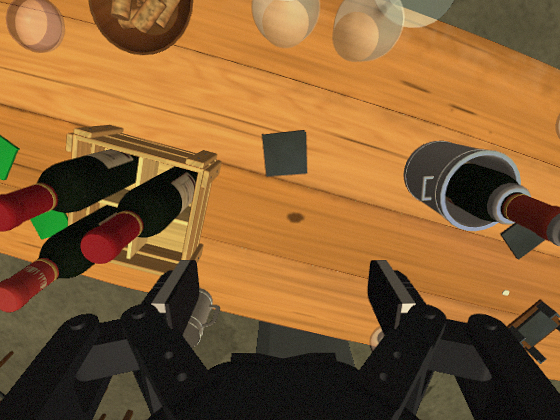

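View pics/side_jz.png

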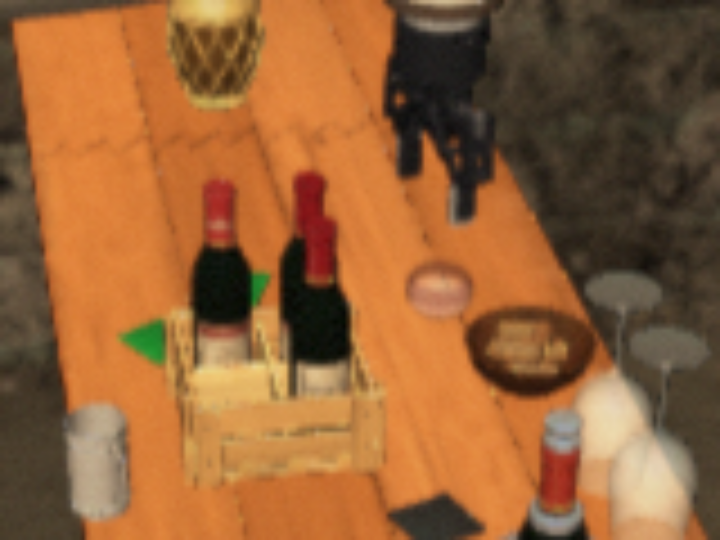

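Call:
jog_arm:
  series:
    - [[0.65,0,-2],2,8]
    - [[0.65,0.1,-3],2,7.7]
    - [[0,0,-3],0,7.7]
    - [[0,0,-3],0,7.7]
    - [[0,0,-3],0,7.7]
    - [[0,0,-3],0,7.7]
    - [[0,0,-3],0,7.7]
    - [[0,0,-3],0,7.7]
    - [[0,0,-3],0,7.7]
    - [[0,0,-2],0,7.7]
    - [[0,0,0],0,7.7]
    - [[0,0,0],0,7.7]

```text
t: 21.93
eef_pos: [0.6126, 0.2227, 0.0393]
tool_rot: [0.0, 0.819, -0.574, -0.0]
wrist_force: [0.2, 0.2, 0.8]
gripper_width: 0.077
```

Run:
```python
from slate import *
look('k',['wrist','side'],[(.6135,.2215,.006)])
s=cv2.imread('pics/side_k.png'); cv2.imwrite('pics/side_kz.png',cv2.resize(s[170:270,250:380],None,fx=5,fy=5,interpolation=cv2.INTER_CUBIC))
```

```text
21.9833 [0.6134 0.2227 0.0407] [-0.     0.819 -0.574  0.   ] [0.23 0.43 1.48 0.   1.23 1.45] [-0.8 -0.5  0.2] 0.07720954737762689
```

View pics/wrist_k.png

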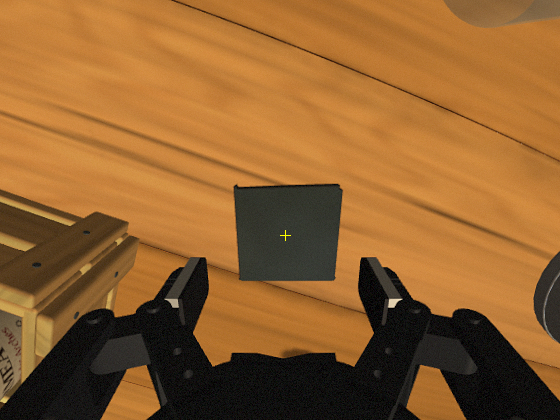

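View pics/side_kz.png

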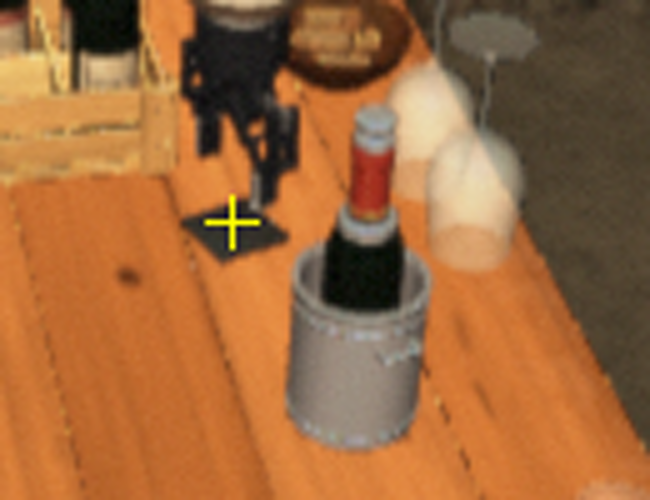

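Call:
jog_arm:
  series:
    - [[0,0,-1.5],0,7.7]
    - [[0,0,-1],0,7.7]
    - [[0,0,-0.3],0,7.7]
    - [[0,0,0],0,7.7]
    - [[0,0,-0.3],0,7.7]
    - [[0,0,0],0,7.7]

```text
t: 22.53
eef_pos: [0.6133, 0.2219, 0.0086]
tool_rot: [-0.0, 0.818, -0.575, 0.0]
wrist_force: [-0.0, 0.6, 1.0]
gripper_width: 0.0773
```

Run:
```python
from slate import *
look('l',['wrist'],[(.6135,.2215,.006)])
```

```text
22.5333 [0.6133 0.2219 0.0086] [-0.     0.818 -0.575  0.   ] [0.23 0.46 1.5  0.   1.18 1.45] [-0.   0.6  1. ] 0.07729090255318855
```

View pics/wrist_l.png

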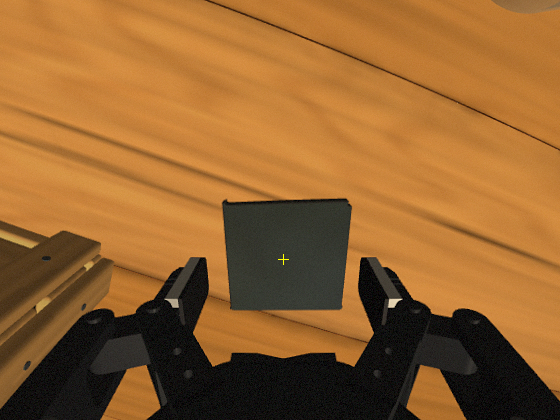

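Call:
jog_arm:
  series:
    - [[0,-0.1,-0.3],0,7.3]
    - [[0,0,-0.2],0,7.3]
    - [[0,0,0],0,7.3]
    - [[0,0,0],0,7.3]

```text
t: 22.92
eef_pos: [0.613, 0.2208, 0.0032]
tool_rot: [0.0, 0.818, -0.575, -0.0]
wrist_force: [-1.1, 0.7, 0.4]
gripper_width: 0.073
```

Call:
jog_arm:
  series:
    - [[0,0,-0.2],0,7.3]
    - [[0,0,0],0,7.3]

```text
t: 23.08
eef_pos: [0.613, 0.2208, 0.001]
tool_rot: [0.0, 0.818, -0.575, -0.0]
wrist_force: [0.2, -0.8, 0.4]
gripper_width: 0.0735
```

Call:
jog_arm:
  series:
    - [[0,0,-0.2],0,7.3]
    - [[0,0,0],0,7.3]

```text
t: 23.25
eef_pos: [0.613, 0.2208, -0.0011]
tool_rot: [0.0, 0.818, -0.575, -0.0]
wrist_force: [0.0, 0.3, -0.4]
gripper_width: 0.073
```

Call:
jog_arm:
  series:
    - [[0,0,-0.2],0,7.3]
    - [[0,0,0],0,7.3]

```text
t: 23.42
eef_pos: [0.613, 0.2208, -0.0031]
tool_rot: [0.0, 0.818, -0.575, -0.0]
wrist_force: [0.0, -0.0, -0.8]
gripper_width: 0.0731
```

Call:
jog_arm:
  series:
    - [[0,0,-0.15],0,7.3]
    - [[0,0,0],0,7.3]

```text
t: 23.58
eef_pos: [0.613, 0.2208, -0.0045]
tool_rot: [0.0, 0.818, -0.575, -0.0]
wrist_force: [0.4, 0.6, -0.2]
gripper_width: 0.0729
```

Call:
jog_arm:
  series:
    - [[0,0,-0.1],0,7.3]
    - [[0,0,-0.1],0,7.3]
    - [[0,0,0],0,7.3]

```text
t: 23.83
eef_pos: [0.613, 0.2208, -0.0064]
tool_rot: [0.0, 0.818, -0.575, -0.0]
wrist_force: [-0.3, -0.4, 0.9]
gripper_width: 0.0731
```

Call:
jog_arm:
  series:
    - [[0,0,-0.1],0,7.3]
    - [[0,0,0],0,7.3]

```text
t: 24.0
eef_pos: [0.613, 0.2208, -0.0074]
tool_rot: [0.0, 0.818, -0.575, -0.0]
wrist_force: [0.0, 0.2, -1.0]
gripper_width: 0.0735
```

Call:
jog_arm:
  series:
    - [[0,0,-0.1],0,7.3]
    - [[0,0,0],0,7.3]

```text
t: 24.17
eef_pos: [0.613, 0.2208, -0.0084]
tool_rot: [0.0, 0.818, -0.575, -0.0]
wrist_force: [-0.6, 1.0, -0.0]
gripper_width: 0.0727
```

Call:
jog_arm:
  series:
    - [[0,0,0.1],0,7.0]
    - [[0,0,0],0,6.8]
    - [[0,0,0],0,6.0]
    - [[0,0,0],0,6.0]
    - [[0,0,0],0,6.0]
    - [[0,0,0],0,6.0]

```text
t: 24.67
eef_pos: [0.6136, 0.2209, -0.0061]
tool_rot: [-0.001, 0.818, -0.575, 0.0]
wrist_force: [-2.9, -0.6, 12.3]
gripper_width: 0.0647
```

Run:
```python
from slate import *
look('m',['wrist'],[])
```

```text
24.6667 [ 0.6136  0.2209 -0.0061] [-0.001  0.818 -0.575  0.   ] [0.23 0.48 1.51 0.   1.15 1.45] [-2.9 -0.6 12.3] 0.06471735709935049
```

View pics/wrist_m.png

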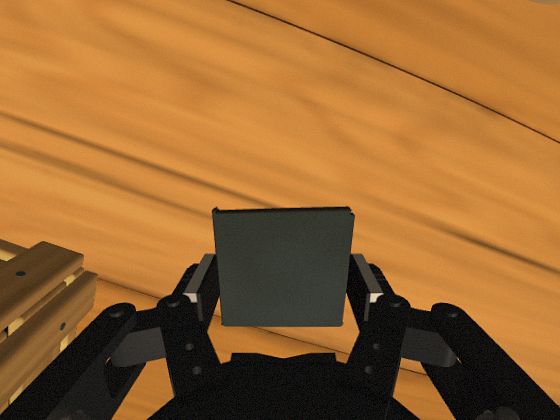

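Call:
jog_arm:
  series:
    - [[0,0,0.5],0,6.0]
    - [[0,0,1],0,6.0]
    - [[0,0,2],0,6.0]
    - [[0,0,3],0,6.0]
    - [[0,0,3],0,6.0]
    - [[0,0,3],0,6.0]
    - [[0,0,3],0,6.0]
    - [[0,0,3],0,6.0]
    - [[0,0,2],0,6.0]
    - [[-0.3,-1,0.5],0,6.0]
    - [[-0.7,-2,0],0,6.0]
    - [[-1,-3,0],0,6.0]
    - [[-1,-3,0],0,6.0]
    - [[-1,-3,0],0,6.0]
    - [[-1,-3,0],0,6.0]
    - [[-1,-3,0],0,6.0]
    - [[-1,-3,0],0,6.0]
    - [[-1,-3,0],0,6.0]
    - [[-1,-3,0],0,6.0]

```text
t: 26.3
eef_pos: [0.5218, -0.0506, 0.2026]
tool_rot: [0.0, 0.818, -0.575, -0.0]
wrist_force: [0.9, 0.0, -0.8]
gripper_width: 0.0648
```

Run:
```python
from slate import *
look('n',['wrist','top'],[])
s=cv2.imread('pics/top_n.png'); cv2.imwrite('pics/top_nz.png',cv2.resize(s[190:280,370:460],None,fx=6,fy=6,interpolation=cv2.INTER_CUBIC))
```

```text
26.35 [ 0.5206 -0.0548  0.2026] [ 0.001  0.818 -0.575  0.   ] [-0.25  0.06  1.6  -0.    1.49  0.98] [ 1.4 -5.   0.9] 0.0647764534924102
```

View pics/wrist_n.png

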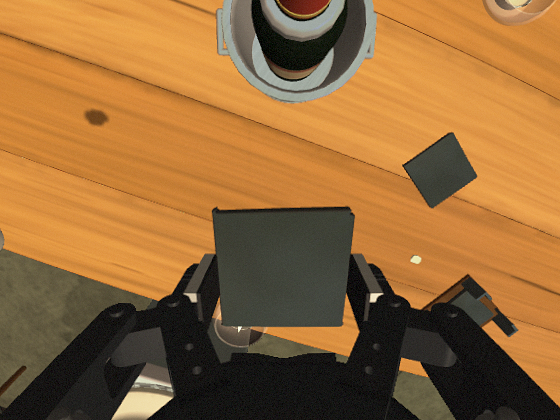

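View pics/top_nz.png

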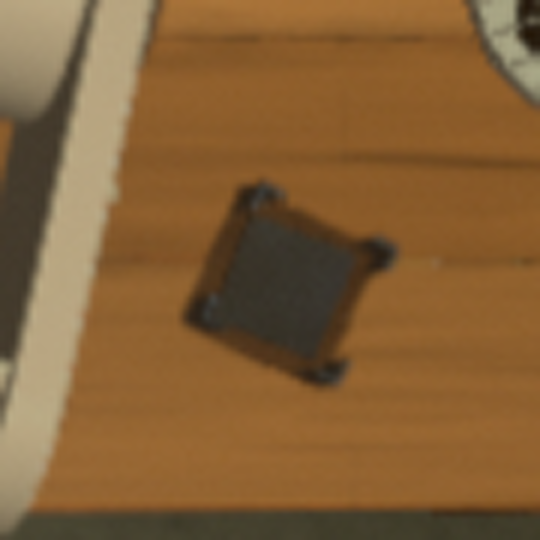

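Call:
jog_arm:
  series:
    - [[-1.2,-1.5,0],-3,6.0]
    - [[-2.5,-3.0,0],-6,6.0]
    - [[-2.5,-3.0,0],-6,6.0]
    - [[-2.5,-3.0,0],-6,6.0]
    - [[-2.5,-3.0,0],-6,6.0]
    - [[-2.5,-3.0,0],-6,6.0]
    - [[-2.5,-3.0,0],-6,6.0]
    - [[-2.5,-3.0,0],-5,6.0]
    - [[-1.2,-1.5,0],0,6.0]
    - [[0,0,0],0,6.0]
    - [[0,0,0],0,6.0]

```text
t: 27.32
eef_pos: [0.3235, -0.2895, 0.2026]
tool_rot: [0.0, -0.543, 0.84, 0.0]
wrist_force: [0.0, 0.2, -0.8]
gripper_width: 0.065
```

Run:
```python
from slate import *
look('o',['wrist'],[])
i=cv2.imread('pics/wrist_o.png')
cv2.imwrite('pics/wrist_oz.png',cv2.resize(i[60:210,180:380],None,fx=4,fy=4,interpolation=cv2.INTER_CUBIC))
```

```text
27.3167 [ 0.3235 -0.2895  0.2026] [ 0.    -0.543  0.84   0.   ] [-0.91 -0.14  1.78  0.    1.49  1.09] [ 0.   0.2 -0.8] 0.06496419428478728
```

View pics/wrist_o.png

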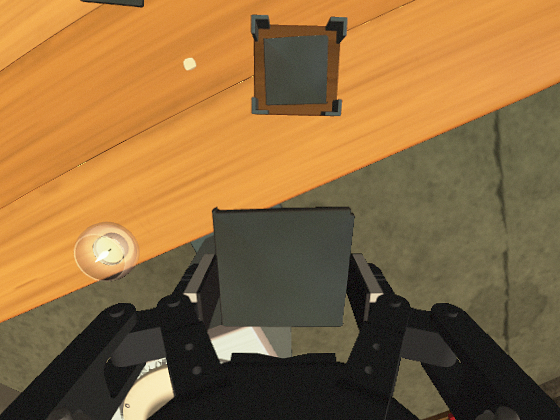

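View pics/wrist_oz.png

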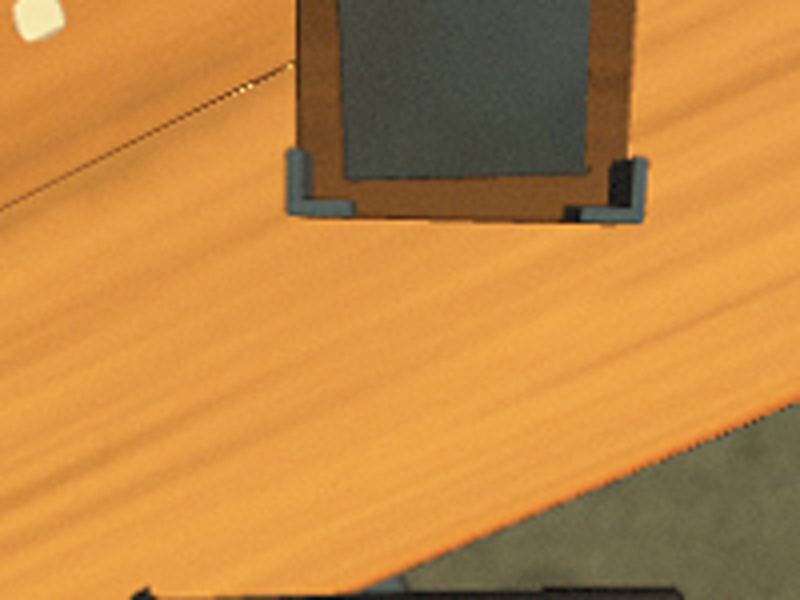

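Run:
```python
import cv2
i=cv2.imread('pics/wrist_o.png')
cv2.imwrite('pics/wrist_oz2.png',cv2.resize(i[5:125,225:365],None,fx=5,fy=5,interpolation=cv2.INTER_CUBIC))
cv2.imwrite('pics/wrist_oz3.png',cv2.resize(i[195:335,190:370],None,fx=4,fy=4,interpolation=cv2.INTER_CUBIC))
```

```text
(no output)
```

View pics/wrist_oz2.png

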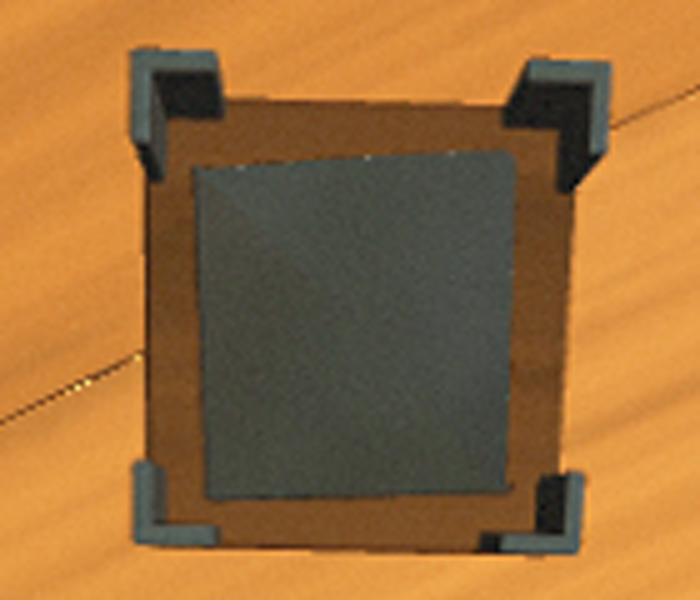

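View pics/wrist_oz3.png

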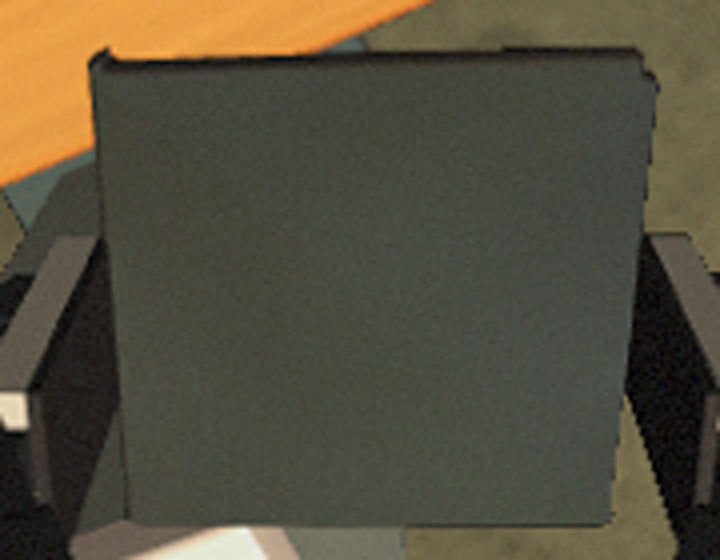

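```bash
cat > hold.py <<'E'
from slate import *
def quad(C,px,off,k,z):
    P=np.array([plane(C,np.array(off)+np.array(p)/k-(k-1)/(2*k),z) for p in px]); d=np.roll(P,-1,0)-P
    print('ctr',P.mean(0).round(4),'dirs',np.degrees(np.arctan2(d[:,1],d[:,0])).round(1),'len',np.linalg.norm(d,axis=1).round(4))
    return P.mean(0)
E
python3 - <<'E'
from hold import *
o=env.observe(); C=cam(env,'wrist',o)
h=quad(C,[(132,48),(610,64),(580,553),(133,545)],(225,5),5,.042)
quad(C,[(195,168),(513,152),(511,488),(207,497)],(225,5),5,.012)
for dz in (.010,.0135,.017):
    s=quad(C,[(98,72),(650,75),(612,522),(130,520)],(190,195),4,o['eef_pos'][2]+dz); print('  off from tcp',(s-o['eef_pos'])[:2].round(4))
a,b=o['tool_rot'][1:3]; print('jaw yaw',np.degrees(np.arctan2(2*a*b,a*a-b*b)), o['eef_pos'])
E
```

```text
ctr [ 0.4247 -0.3496  0.042 ] dirs [-115.7  155.    65.   -25.5] len [0.0868 0.0867 0.0876 0.0877]
ctr [ 0.4247 -0.3494  0.012 ] dirs [-111.3  157.6   67.6  -22.8] len [0.0643 0.0655 0.0648 0.0643]
ctr [ 0.3226 -0.2893  0.2126] dirs [-114.4  155.7   65.7  -24.7] len [0.0653 0.0648 0.0658 0.0649]
  off from tcp [-0.0014 -0.0004]
ctr [ 0.3245 -0.2902  0.2161] dirs [-114.4  155.7   65.7  -24.7] len [0.0636 0.0631 0.064  0.0632]
  off from tcp [ 0.0005 -0.0013]
ctr [ 0.3264 -0.291   0.2196] dirs [-114.4  155.7   65.7  -24.7] len [0.0619 0.0614 0.0623 0.0615]
  off from tcp [ 0.0024 -0.0022]
jaw yaw -114.17568951837725 [ 0.32402662 -0.28889525  0.20261044]
```

Call:
jog_arm:
  series:
    - [[1,-0.6,0],-1,6.0]
    - [[2,-1.2,0],0,6.0]
    - [[2.1,-1.2,0],0,6.0]
    - [[2,-1.2,-1],0,6.0]
    - [[2,-1.2,-2],0,6.0]
    - [[1,-0.6,-3],0,6.0]
    - [[0,0,-3],0,6.0]
    - [[0,0,-2],0,6.0]
    - [[0,0,-1.5],0,6.0]
    - [[0,0,0],0,6.0]
    - [[0,0,0],0,6.0]

```text
t: 28.28
eef_pos: [0.4256, -0.348, 0.0776]
tool_rot: [-0.0, -0.537, 0.844, 0.001]
wrist_force: [0.5, -0.7, -1.4]
gripper_width: 0.0648
```

Run:
```python
from slate import *
h=np.array([.4247,-.3496]);a=np.radians(-25.3);u=np.array([np.cos(a),np.sin(a)]);v=np.array([-u[1],u[0]])
look('p',['wrist'],[(*(h+.04*i*u+.04*j*v),.042) for i in(-1,1) for j in (-1,1)])
```

```text
28.2833 [ 0.4256 -0.348   0.0776] [-0.    -0.537  0.844  0.001] [-0.83  0.2   1.7   0.    1.24  1.18] [ 0.5 -0.7 -1.4] 0.06480185881938423
```

View pics/wrist_p.png

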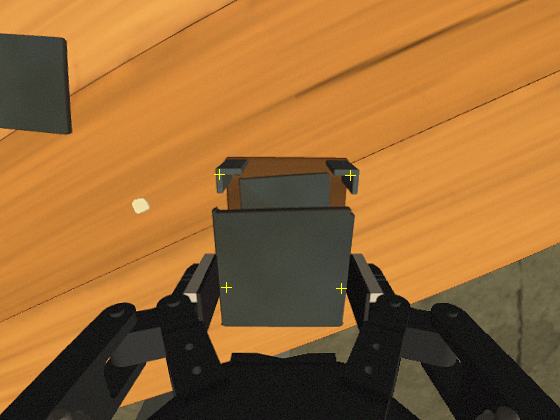

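Call:
jog_arm:
  series:
    - [[0,-0.1,-1.5],0,6.0]
    - [[0,0,-1.5],0,6.0]
    - [[0,0,-1.5],0,6.0]
    - [[0,0,-1],0,6.0]
    - [[0,0,-0.5],0,6.0]
    - [[0,0,-0.5],0,6.0]
    - [[0,0,0],0,6.0]

```text
t: 28.92
eef_pos: [0.4252, -0.3502, 0.0127]
tool_rot: [0.0, -0.536, 0.844, -0.0]
wrist_force: [-0.4, 0.1, -0.2]
gripper_width: 0.0649
```

Run:
```python
from slate import *
look('q',['wrist'],[])
```

```text
28.9167 [ 0.4252 -0.3502  0.0127] [ 0.    -0.536  0.844 -0.   ] [-0.83  0.27  1.76  0.    1.11  1.18] [-0.4  0.1 -0.2] 0.06490026395515405
```

View pics/wrist_q.png

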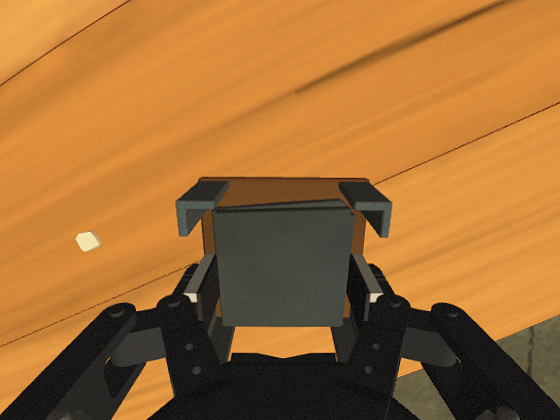

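Inside the guards, centred, no contact. Lower to contact and release.

Call:
jog_arm:
  series:
    - [[0,0,-0.2],0,6.0]
    - [[0,0,-0.2],0,6.0]
    - [[0,0,-0.1],0,6.0]
    - [[0,0,0],0,6.0]

```text
t: 29.3
eef_pos: [0.4251, -0.3502, 0.0077]
tool_rot: [0.0, -0.536, 0.844, 0.0]
wrist_force: [-0.0, -1.0, -0.3]
gripper_width: 0.065
```

Call:
jog_arm:
  series:
    - [[0,0,-0.1],0,6.0]
    - [[0,0,-0.1],0,6.0]
    - [[0,0,0],0,6.0]

```text
t: 29.55
eef_pos: [0.4252, -0.3503, 0.006]
tool_rot: [0.0, -0.536, 0.844, -0.0]
wrist_force: [-0.3, 1.1, 2.2]
gripper_width: 0.065
```

Call:
jog_arm:
  series:
    - [[0,0,-0.05],0,6.0]
    - [[0,0,0],0,7.7]
    - [[0,0,0],0,7.7]
    - [[0,0,0],0,7.7]
    - [[0,0,1],0,7.7]
    - [[0,0,2],0,7.7]
    - [[0,0,3],0,8]
    - [[0,0,3],0,8]
    - [[0,0,3],0,8]
    - [[0,0,3],0,8]
    - [[0,0,0],0,8]

```text
t: 30.47
eef_pos: [0.4265, -0.3516, 0.162]
tool_rot: [0.001, -0.536, 0.844, -0.004]
wrist_force: [1.0, -1.8, 0.1]
gripper_width: 0.0799
```

Run:
```python
from slate import *
look('r',['wrist'],[(.4247,-.3496,.018)])
i=cv2.imread('pics/wrist_r.png'); o=env.observe()
slate(i,cam(env,'wrist',o),np.array([.4247,-.3496]),.018)
```

```text
30.4667 [ 0.4265 -0.3516  0.162 ] [ 0.001 -0.536  0.844 -0.004] [-0.83  0.13  1.6   0.    1.4   1.18] [ 1.  -1.8  0.1] 0.07988040254976427
corners [[314, 161], [248, 162], [251, 223], [312, 223]] mean [ 0.4254 -0.3503  0.018 ] centroid [ 0.4268 -0.3515  0.018 ] dirs [  65.8  155.7 -115.1  -25.1] len [0.0632 0.0625 0.0622 0.0635]
```

View pics/wrist_r.png

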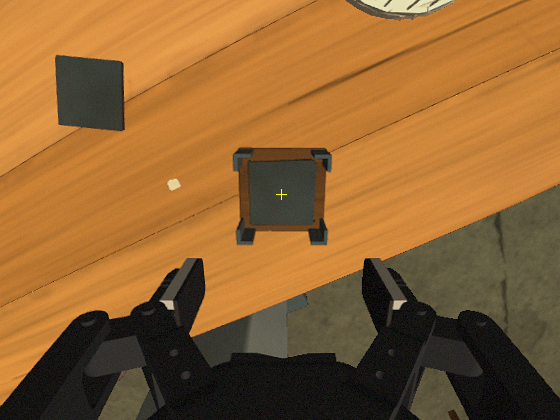

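Call:
jog_arm:
  series:
    - [[0,0,2],0,8]
    - [[0.6,0.8,1],-4,8]
    - [[1.5,2,0],-4,8]
    - [[1.5,2,0],0,8]
    - [[1.5,2,0],0,8]
    - [[1.5,2,0],0,8]
    - [[1.5,2,0],0,8]
    - [[1.5,2,0],0,8]
    - [[0.6,0.8,0],0,8]
    - [[0,0,0],0,8]
    - [[0,0,0],0,8]

```text
t: 31.43
eef_pos: [0.5269, -0.2141, 0.1848]
tool_rot: [-0.0, -0.477, 0.879, 0.0]
wrist_force: [-0.5, -0.7, -0.2]
gripper_width: 0.0798
```

Run:
```python
from slate import *
look('s',['wrist'],[])
i=cv2.imread('pics/wrist_s.png'); o=env.observe()
slate(i,cam(env,'wrist',o),np.array([.5975,-.221]))
```

```text
31.4333 [ 0.5269 -0.2141  0.1848] [-0.    -0.477  0.879  0.   ] [-0.52  0.16  1.52 -0.    1.46  1.63] [-0.5 -0.7 -0.2] 0.07983394179049277
corners [[283, 94], [222, 95], [225, 157], [285, 155]] mean [ 0.5939 -0.223   0.006 ] centroid [ 0.5945 -0.2235  0.006 ] dirs [  57.6  146.6 -121.3  -31.1] len [0.0624 0.0637 0.0649 0.0624]
```

View pics/wrist_s.png

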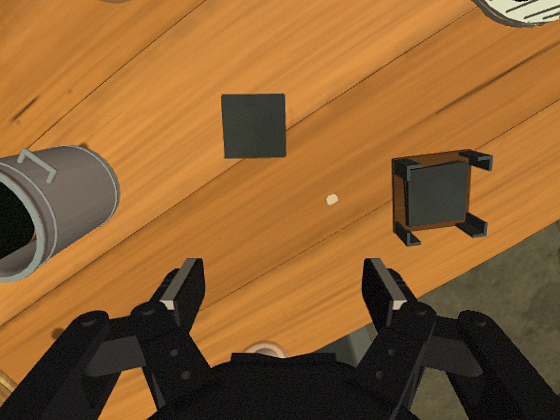

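Call:
jog_arm:
  series:
    - [[1,-0.2,0],0.5,7.7]
    - [[2,-0.2,0],0,7.7]
    - [[2,-0.2,-1],0,7.7]
    - [[1.5,-0.2,-2],0,7.7]
    - [[0.4,0,-3],0,7.7]
    - [[0,0,-3],0,7.7]
    - [[0,0,-3],0,7.7]
    - [[0,0,-2],0,7.7]
    - [[0,0,-1],0,7.7]
    - [[0,0,0],0,7.7]
    - [[0,0,0],0,7.7]

```text
t: 32.4
eef_pos: [0.5964, -0.2229, 0.0359]
tool_rot: [0.0, -0.48, 0.877, -0.0]
wrist_force: [0.1, -0.3, 0.9]
gripper_width: 0.077
```

Run:
```python
from slate import *
look('u',['wrist'],[])
i=cv2.imread('pics/wrist_u.png'); o=env.observe()
slate(i,cam(env,'wrist',o),np.array([.5955,-.2225]))
```

```text
32.4 [ 0.5964 -0.2229  0.0359] [ 0.    -0.48   0.877 -0.   ] [-0.48  0.41  1.52  0.    1.21  1.66] [ 0.1 -0.3  0.9] 0.07696757548499239
corners [[231, 192], [235, 286], [332, 284], [333, 191]] mean [ 0.5947 -0.2228  0.006 ] centroid [ 0.5965 -0.224   0.006 ] dirs [ 146.6 -121.2  -30.1   58. ] len [0.0657 0.0654 0.0648 0.0616]
```

View pics/wrist_u.png

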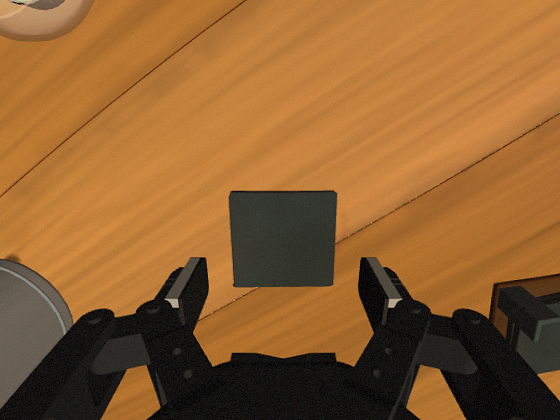

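Call:
jog_arm:
  series:
    - [[0,0,-1.5],0.7,7.4]
    - [[0,0,-1.2],0,7.3]
    - [[0,0,-0.6],0,7.3]
    - [[0,0,-0.4],0,7.3]
    - [[0,0,-0.3],0,7.3]
    - [[0,0,-0.2],0,7.3]
    - [[0,0,0],0,7.3]
    - [[0,0,0],0,7.3]

```text
t: 33.12
eef_pos: [0.5963, -0.2222, -0.0064]
tool_rot: [0.0, -0.485, 0.874, -0.0]
wrist_force: [0.2, -0.3, 0.0]
gripper_width: 0.0732
```

Call:
jog_arm:
  series:
    - [[0,0,0],0,7.0]
    - [[0,0,0],0,6.8]
    - [[0,0,0],0,6.0]
    - [[0,0,0],0,6.0]
    - [[0,0,0],0,6.0]
    - [[0,0,0],0,6.0]

```text
t: 33.62
eef_pos: [0.5964, -0.2223, -0.0057]
tool_rot: [0.0, -0.485, 0.874, -0.0]
wrist_force: [-3.5, 1.8, 9.1]
gripper_width: 0.0657
```

Call:
jog_arm:
  series:
    - [[0,0,0.5],0,6.0]
    - [[0,0,1],0,6.0]
    - [[0,0,2],0,6.0]
    - [[0,0,3],0,6.0]
    - [[0,0,3],0,6.0]
    - [[0,0,2.5],0,6.0]
    - [[-0.8,-0.6,1],2,6.0]
    - [[-2,-1.5,0],2,6.0]
    - [[-2.5,-1.9,0],2.6,6.0]
    - [[-2.5,-1.9,0],0,6.0]
    - [[-2.5,-1.9,0],0,6.0]
    - [[-2.5,-1.9,0],0,6.0]
    - [[-2.2,-1.6,0],0,6.0]
    - [[-1.4,-1,0],0,6.0]
    - [[-0.6,-0.5,0],0,6.0]
    - [[0,0,0],0,6.0]
    - [[0,0,0],0,6.0]

```text
t: 35.03
eef_pos: [0.4265, -0.3501, 0.1238]
tool_rot: [0.0, -0.535, 0.845, -0.0]
wrist_force: [0.7, -0.3, 0.6]
gripper_width: 0.0652
```

Run:
```python
from hold import *
look('v',['wrist'],[])
i=cv2.imread('pics/wrist_v.png'); cv2.imwrite('pics/wrist_vz.png',cv2.resize(i[125:345,180:390],None,fx=2.7,fy=2.7,interpolation=cv2.INTER_CUBIC))
```

```text
35.0333 [ 0.4265 -0.3501  0.1238] [ 0.    -0.535  0.845 -0.   ] [-0.83  0.16  1.65  0.    1.33  1.19] [ 0.7 -0.3  0.6] 0.06519312534385502
```

View pics/wrist_v.png

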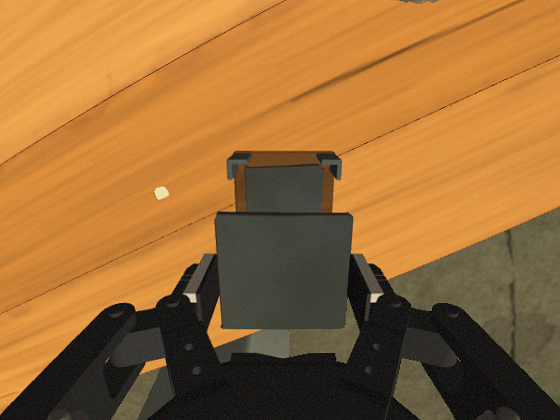

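Call:
jog_arm:
  series:
    - [[0,0,-1.5],0,6.0]
    - [[0,0,-2.5],0,6.0]
    - [[0,0,-2.5],0,6.0]
    - [[0,0,-1.5],0,6.0]
    - [[0,0,-1],0,6.0]
    - [[0,0,-0.6],0,6.0]
    - [[0,0,-0.4],0,6.0]
    - [[0,0,0],0,6.0]
    - [[0,0,0],0,6.0]

```text
t: 35.83
eef_pos: [0.4266, -0.3504, 0.024]
tool_rot: [0.0, -0.535, 0.845, -0.0]
wrist_force: [-0.3, -0.3, 0.8]
gripper_width: 0.065
```

Run:
```python
from hold import *
look('w',['wrist'],[])
```

```text
35.8333 [ 0.4266 -0.3504  0.024 ] [ 0.    -0.535  0.845 -0.   ] [-0.83  0.26  1.75  0.    1.13  1.19] [-0.3 -0.3  0.8] 0.06500343102997445
```

View pics/wrist_w.png

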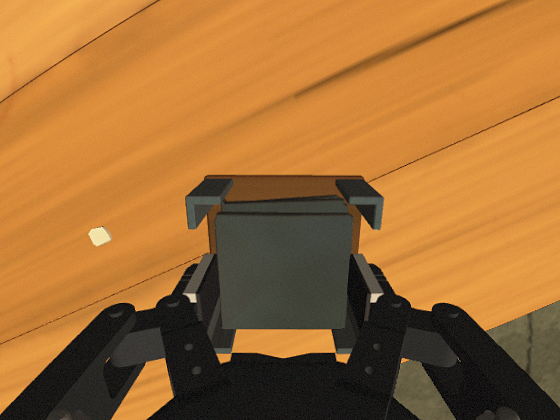

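Call:
jog_arm:
  series:
    - [[0,0,-0.4],0,6.0]
    - [[0,0,-0.3],0,6.0]
    - [[0,0,-0.2],0,6.0]
    - [[0,0,-0.1],0,6.0]
    - [[0,0,0],0,6.0]

```text
t: 36.3
eef_pos: [0.426, -0.3501, 0.013]
tool_rot: [0.0, -0.535, 0.845, 0.0]
wrist_force: [-0.3, -0.0, -0.2]
gripper_width: 0.0653
```

Call:
jog_arm:
  series:
    - [[0,0,-0.1],0,6.0]
    - [[0,0,-0.05],0,6.0]
    - [[0,0,0],0,6.0]

```text
t: 36.55
eef_pos: [0.4261, -0.3503, 0.0127]
tool_rot: [0.0, -0.535, 0.845, -0.0]
wrist_force: [-5.5, 4.8, 14.8]
gripper_width: 0.0651
```

Contact with the stack. Release and rise.

Call:
jog_arm:
  series:
    - [[0,0,0.05],0,6.0]
    - [[0,0,0],0,7.7]
    - [[0,0,0],0,7.7]
    - [[0,0,0],0,7.7]
    - [[0,0,1],0,7.7]
    - [[0,0,2],0,7.7]
    - [[0,0,3],0,8]
    - [[0,0,3],0,8]
    - [[0,0,3],0,8]
    - [[0,0,3],0,8]
    - [[-1,-2,3],0,8]
    - [[-2,-3,2],0,8]
    - [[-2,-3,0],0,8]
    - [[-2,-3,0],0,8]
    - [[-2,-3,0],0,8]
    - [[-1,-1,0],0,8]
    - [[0,0,0],0,8]

```text
t: 37.97
eef_pos: [0.3238, -0.5022, 0.2125]
tool_rot: [-0.0, -0.533, 0.846, 0.0]
wrist_force: [0.8, 0.6, -0.2]
gripper_width: 0.0802
```

Run:
```python
from hold import *
look('x',['wrist','top','side'],[])
i=cv2.imread('pics/wrist_x.png'); o=env.observe()
slate(i,cam(env,'wrist',o),np.array([.4247,-.3496]),.024)
s=cv2.imread('pics/top_x.png'); cv2.imwrite('pics/top_xz.png',cv2.resize(s[125:280,140:440],None,fx=2.6,fy=2.6,interpolation=cv2.INTER_CUBIC))
s=cv2.imread('pics/side_x.png'); cv2.imwrite('pics/side_xz.png',cv2.resize(s[130:350,210:400],None,fx=2.7,fy=2.7,interpolation=cv2.INTER_CUBIC))
```

```text
38.0667 [ 0.3259 -0.5001  0.2126] [ 0.    -0.534  0.845  0.   ] [-1.12  0.2   1.41  0.    1.53  0.89] [-0.   0.5 -0. ] 0.08016483984329227
corners [[162, 119], [70, 122], [85, 200], [169, 192]] mean [ 0.4274 -0.3443  0.024 ] centroid [ 0.4271 -0.3486  0.024 ] dirs [  65.3  154.6 -110.   -26.2] len [0.1057 0.0907 0.1049 0.0821]
```

View pics/wrist_x.png

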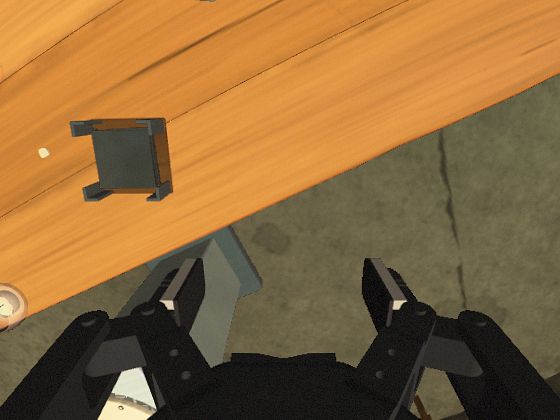

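View pics/top_xz.png

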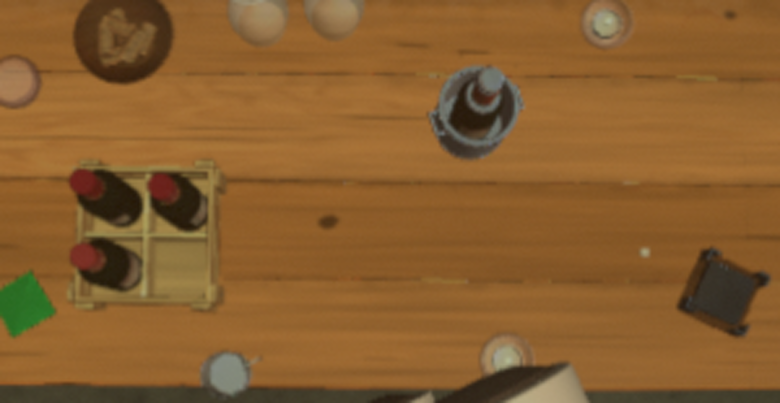

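View pics/side_xz.png

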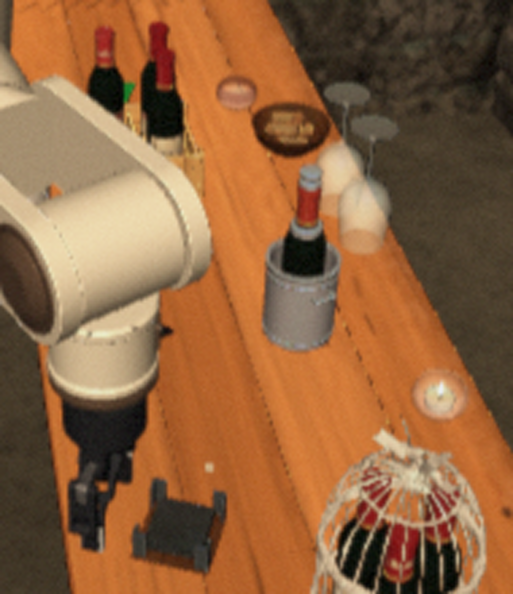

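Run:
```python
from hold import *
C=cam(env,'top'); o=env.observe()
f=lambda x,y:np.array([140+x/2.6-.3,125+y/2.6-.3])
print('stopper',plane(C,f(490,79),.265),'collar',plane(C,f(485,96),.1735),'cooler rim',plane(C,f(479,107),.125))
i=cv2.imread('pics/wrist_x.png'); cv2.imwrite('pics/wrist_xz.png',cv2.resize(i[105:215,55:185],None,fx=5,fy=5,interpolation=cv2.INTER_CUBIC))
```

```text
stopper [ 0.65322671 -0.01099755  0.265     ] collar [ 0.65433781 -0.01551805  0.1735    ] cooler rim [ 0.65122868 -0.01338018  0.125     ]
```

View pics/wrist_xz.png

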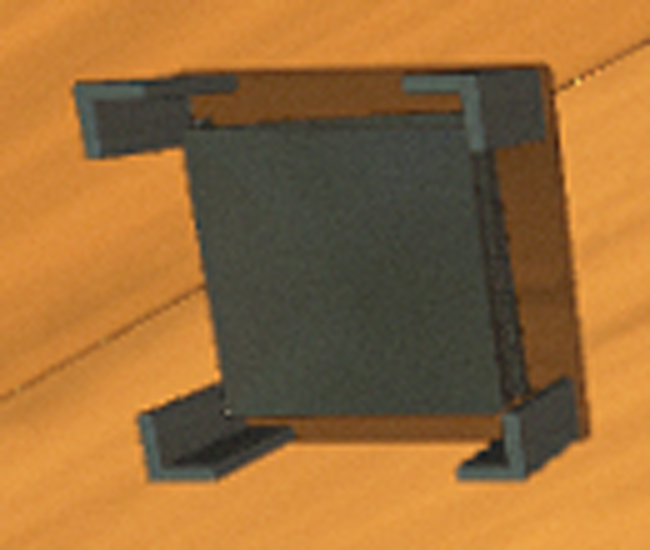

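Run:
```python
from hold import *
o=env.observe(); C=cam(env,'wrist',o)
s=quad(C,[(187,128),(467,128),(502,415),(229,414)],(55,105),5,.024)
h=quad(C,[(76,83),(472,76),(520,478),(150,478)],(55,105),5,.042)
print(s-h, o['qd'].round(3), o['wrist_force'])
```

```text
ctr [ 0.4259 -0.3473  0.024 ] dirs [-116.3  154.5   64.3  -27.1] len [0.0643 0.0651 0.066  0.0658]
ctr [ 0.4265 -0.3474  0.042 ] dirs [-115.6  154.4   64.7  -25.7] len [0.0863 0.0865 0.0864 0.0869]
[-6.68732182e-04  9.65871793e-05 -1.80000000e-02] [ 0.017 -0.006  0.003  0.001 -0.001 -0.001] [0.2190032  0.69195752 0.89814699]
```

Everything is centred; the robot is clear. Let it settle briefly and hand in.

Call:
jog_arm:
  series:
    - [[0,0,0],0,8]
    - [[0,0,0],0,8]
    - [[0,0,0],0,8]
    - [[0,0,0],0,8]

```text
t: 38.45
eef_pos: [0.3266, -0.4997, 0.2124]
tool_rot: [0.0, -0.535, 0.845, -0.0]
wrist_force: [0.5, -0.0, 0.2]
gripper_width: 0.0801
```

```bash
python3 -c "
from workcell import env
print(env.hand_in(), env.observe()['t'])"
```

```text
the job is handed in; nothing more can be done
the job is handed in; nothing more can be done
```

The bar is back in order and I handed the job in at about 38 s. The hand-in gives no verdict, so what follows rests on my own last pictures and measurements.

- **Bottles:** both sealed half-bottles stand upright in crate bays of their own. The opened one stands in the steel cooler, about 2–4 mm from its centre.
- **Slates:** both lie flat in the coaster holder. The top one sits within about 1 mm of the holder's centre by the last wrist picture.
- **Left alone:** the stock bottle and the steel cup looked unmoved in the last top picture, but I checked this by eye and did not measure it. I did not touch the green look-alikes or the things in and beyond the cage.
- **Forces:** set-down contacts stayed at or below about 15 N wherever I read the force. The arm ended clear of everything.
- **Disagreements:** for the opened bottle, the positions read from its stopper and its drip collar differed by about 4 mm. For the holder's centre, separate wrist views differed by about 2–3 mm. Both are well within the limits. The automatic dark-colour search for the last slate check merged the slate with the holder's corner guards, so I measured that slate from its corners, read by eye in an enlarged crop. No check failed.

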